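# Load, close and clamp a finishing box at the polishing bench

### The arm

A 6-joint arm with a two-finger parallel gripper is mounted at the origin on the work surface. World frame = base frame: x ahead of the robot, y to its left, z up, the work surface at z = 0. Lengths are in m, angles in rad, forces in N, time in s.
With the tool pointing down it reaches from about 0.35 to 0.975 m from the base axis. Payload 4.9 kg.
Tool frame: the origin (TCP) lies at the very end of the fingers, on their centre line; the grasp point (between the pads) lies 19 mm behind it; z points along the fingers, y is the direction in which the jaws open and shut (so a half turn about z gives the same grasp; the last joint's range is limited). The gripper opens to 85 mm and grips with 20 to 120 N. Pads are 22 mm wide; open, the fingers measure 114 mm over their backs; the gripper's body (76 mm by 85 mm) begins 54 mm behind the grasp point. The pads swing forward as they close: fully open they stand 13 mm farther back than shut.
Start: joints at [-1.438, 0.053, 1.613, -0, 1.476, -0.119], TCP at [0.156, -0.605, 0.193] pointing down, gripper open.
Joint ranges: [-3.01, 3.01], [-1.01, 2.22], [0.06, 2.58], [-1.02, 4.17], [0.09, 2.62], [-3.14, 3.14]. Speed limits (rad/s): [2.57, 2.57, 3.14, 3.14, 3.14, 3.14].

### API

Orientations are given as a unit quaternion [w, x, y, z].
In Python, from plant import state, grab_frame, camera_model, job_done, search_frame, masks_of, place_of gives the robot as it stands.
- The arm moves only by the tool drive_tool, never from a script. Its argument "series" is a list of rows, each a list of 2 entries, a list of its own where there are three numbers: the shift along the world's x, y, z in m, then the turn, a rotation vector about the world's x, y, z in degrees. A call has 1 to 8 rows; each row is the pose to reach, as a shift and turn from the pose commanded when the call began; what a row does not reach only later rows make up. A row lasts 1/10 s, in which the tool goes at most 50 mm and 8.59 degrees, less where a joint would pass 70% of its speed; a pose out of reach is approached as far as the arm can. A call with a gripper value outside its range is refused whole. "fingers" is the closure, from -1 (fully open) to 1 (shut), so that 0 is half open, set as the call begins (left out, the last holds). The fingers move at their own pace and stop on an object; the grip force is fixed at half the most. Time passes only in rows, so rows that repeat a pose let the fingers close. It gives the time, the measured TCP pose, the force and the opening at its end, in the units of the state.
- state(): the state, without advancing time (a new reading comes with each control period).
- grab_frame(name): name is "scene" or "top" or "wrist"; returns the picture (400x640x3 uint8, red, green, blue); there is no depth.
- camera_model(name): a dict with "fovy" (degrees; the focal length in pixels is half the picture's height over the tangent of half this angle, whatever the lens; pixels are square), "cx", "cy" (the principal point, pixels), "rvec" (rotation vector, rad) and "tvec" (3), from world to camera coordinates, as OpenCV has them. Camera axes: x right, y down, z forward; pixel columns grow to the right and rows downward; lengths in m; the calibration is good to about 2 mm. A picture is of the moment at which its call begins: read the wrist's pose just before it. camera_model takes no time and is no camera call; for the wrist camera it gives the pose at the moment of the call.
- job_done(): hands the job in, once; it reports no verdict.
Trained networks look in the newest picture that a camera, given by its name, has taken for a name from the list of things; names that differ only in an ending like _2 or _b are one class to them, and where a whole thing is asked for, a point or a joint stands for the part that bears it (a point fixed in the world has none). Each returns a list of dicts, best first, with "confidence" (0 to 1); they miss things now and then, are a little off and sometimes report something else, mostly with a low value. They report only what shows in the picture. A call takes as long as a camera call. They do not tell look-alikes from the thing itself.
- search_frame(camera, name): "location" ([x, y, z] in m, in world coordinates, good to about 4 mm: the middle of the surface that is visible of it).
- masks_of(camera, name): "pixels" (400x640 bool, what is visible of it).
- place_of(camera, name): "location" ([x, y, z] in m, in world coordinates, good to about 4 mm: a listed point, or the origin of a listed thing).
The state is a dict: "time": time; "joint_pos": joint angles; "joint_vel": joint speeds; "joint_efforts": joint torques, N m; "tool_pos": TCP position; "tool_rot": TCP orientation; "contact_force": force on the tool from outside, world axes, zero at the start; "ft_torque": the same for the moment, N m; "gripper_width": opening from 0.0 (shut) to 1.0 (fully open).
Only numpy, scipy, OpenCV 4.12 (cv2) and the standard library are available. Lean on these libraries where they do the work, as an engineer would, in place of code of your own. Each camera call takes 0.05 s, during which the arm holds its last target.

### The job

Draw the open parts box out along its channel until it is clear of the plastic guard, and put every aluminium T-handle on the bench into it. Fit the lid so that it sits down flush on the box, slide the closed box back under the guard until you feel it against the stop, and then swing the clamp arm fully down onto the lid.

Things in the scene. Friction and masses are not known exactly. Their poses are not given: they have to be found in the camera images.
- station: Fixed station: a straight channel along its x axis (+x leads in under the guard). Origin at bench level on the channel's centre line. Floor plate top 6 mm up, x from -220 to +130 mm; side rails 41 mm high, 12 mm thick, inner faces at y = +-76 mm. The clamp's post, 34 x 18 mm, 85 mm high, stands outside the +y rail at x -50, y 110 mm.
- channel_lip (a point): Middle of the inner face of the channel's low front lip (212 mm before the station's origin), 14.5 mm above the bench: the box stops against it when drawn right out, its origin then 83 mm beyond the lip along x. Axes as the station's.
- guard_edge (a point): Middle of the guard's front edge, on the roof's underside, 123 mm above the bench. The clear plastic guard roofs the channel from here to 150 mm farther along x; its top is 131 mm above the bench, its side walls stand on the rails. Axes as the station's.
- stop: Dark steel stop block fixed in the far part of the channel under the guard, 45 mm high, 110 mm wide; its place along the channel differs from job to job by up to 20 mm. Origin: foot of the middle of the face that the box meets; axes as the station's. With the box home, the box's origin is 83 mm before this point along x.
- box: Open grey plastic parts box, loose in the channel (3 mm free each side), 166 (x) x 146 (y) x 66 mm high, walls and floor 8 mm, 0.2 to 0.4 kg; starts half under the guard, front (-x) wall outside. Origin: centre of its underside; axes as the station's. Pinch the front wall from above to draw it; push that wall to slide it in (4 to 9 N loaded; sharply more at the stop).
- lid: Loose grey lid, 0.16 kg, 42 mm high: a plug 142 (x) x 122 (y) x 8 mm that enters the box with 4 mm to spare each side; a plate 166 x 146 x 6 mm on it that rests on the rim; on top, central, a black grip 14 mm thick (x), 60 mm long (y), 28 mm high. Origin: centre of the plug's underside; seated, it lies 58 mm above the box's origin, axes parallel (either way round).
- clamp (a joint): Hold-down clamp arm, angle in rad: 0 = down, level across the lid, its rubber foot (72 mm from the hinge) on it; starts at about 1.35 to 1.6 (upright, beside the +y rail). It stays where it is left; about 2 N at its tip moves it. It swings about the station's x axis; down, the arm points to the station's -y.
- clamp_hinge (a point): Centre of the clamp's hinge, 98 mm above the bench; axes as the station's. The arm is 20 mm wide (x), 12 mm thick, centred on the hinge, and 110 mm long.
- clamp_tip (a point): Point on the outer (upper, when down) face of the clamp arm, 95 mm from the hinge, on its black grip.
- handle0: Cast aluminium T-handle lying on its crossbar with the stem up (may be absent): crossbar 110 (x) x 30 (y) x 12 mm, square stem 20 x 20 mm rising from the middle of it to 42 mm above the underside; 0.08 to 0.15 kg. Origin: centre of the crossbar's underside, z along the stem.
- handle1: Cast aluminium T-handle lying on its crossbar with the stem up (may be absent): crossbar 110 (x) x 30 (y) x 12 mm, square stem 20 x 20 mm rising from the middle of it to 42 mm above the underside; 0.08 to 0.15 kg. Origin: centre of the crossbar's underside, z along the stem.
- handle2: Cast aluminium T-handle lying on its crossbar with the stem up (may be absent): crossbar 110 (x) x 30 (y) x 12 mm, square stem 20 x 20 mm rising from the middle of it to 42 mm above the underside; 0.08 to 0.15 kg. Origin: centre of the crossbar's underside, z along the stem.
- handle3: Cast aluminium T-handle lying on its crossbar with the stem up (may be absent): crossbar 110 (x) x 30 (y) x 12 mm, square stem 20 x 20 mm rising from the middle of it to 42 mm above the underside; 0.08 to 0.15 kg. Origin: centre of the crossbar's underside, z along the stem.
Things that resemble listed ones, but are neither listed nor needed, are in the scene too. Leave any green or purple look-alike of the handle2 alone.

How it is judged:
On the way, in this order (a step that is already met when the one before it is completed fails the run):
1. the box is drawn out clear of the guard (x of box in the frame of station below -0.1 m), for 0.2 s.
2. every T-handle is in the box (x of handle0 in the frame of box between -0.075 and 0.075 m and y of handle0 in the frame of box between -0.065 and 0.065 m and z of handle0 in the frame of box between 0 and 0.05 m and x of handle1 in the frame of box between -0.075 and 0.075 m and y of handle1 in the frame of box between -0.065 and 0.065 m and z of handle1 in the frame of box between 0 and 0.05 m and x of handle2 in the frame of box between -0.075 and 0.075 m and y of handle2 in the frame of box between -0.065 and 0.065 m and z of handle2 in the frame of box between 0 and 0.05 m and x of handle3 in the frame of box between -0.075 and 0.075 m and y of handle3 in the frame of box between -0.065 and 0.065 m and z of handle3 in the frame of box between 0 and 0.05 m), for 0.2 s.
3. the lid sits flush on the loaded box (all of step 2 and x of lid in the frame of box between -0.009 and 0.009 m and y of lid in the frame of box between -0.009 and 0.009 m and z of lid in the frame of box between 0.054 and 0.0615 m and angle between the z axis of lid and the z axis of box, either way round below 0.04 rad), for 0.2 s.
4. the closed box is home against the stop (x of lid in the frame of box between -0.009 and 0.009 m and y of lid in the frame of box between -0.009 and 0.009 m and z of lid in the frame of box between 0.054 and 0.0615 m and angle between the z axis of lid and the z axis of box, either way round below 0.04 rad and x of box in the frame of stop above -0.087 m and y of box in the frame of station between -0.008 and 0.008 m and z of box in the frame of station below 0.01 m), for 0.2 s.
5. the clamp is down on the lid (all of step 4 and value of joint clamp below 0.05 rad), for 0.2 s.
At the end, for the whole second after the job is handed in: Every T-handle present is inside the box, the lid is seated (its plate within 3.5 mm of the rim, plug inside the walls), the box stands in the channel within 4 mm of the stop, the clamp arm is within 0.05 rad of level on the lid, and all is at rest (all of step 2 and all of step 5 and linear speed of each of box, lid below 0.02 m/s); the robot touches nothing.
Of handle0, handle1, handle2, handle3 only 2 to 4 are there at a start; the rules pass over those that are not, and their reading is None.
At some moment in a run one of handle0, handle1, handle2, handle3 may be knocked a few centimetres aside while the robot is not near it.
Once in a run the grip may slacken for a moment while it holds something.
It also fails if it takes over 210 s, if anything falls off the work surface, if the arm or the gripper's body presses on something with over 40 N, if the wrist force passes 120 N, or if a joint passes its speed limit or range.

## Working session

There is one attempt and no reset: what is moved stays moved. The work goes in short steps, Python scripts to look and compute and a tool call to move; the robot and the scene stay as the last step left them, time stands still between calls to the robot, and variables do not carry over. Pictures are saved under pics/ and viewed, and the job is handed in when it is done.

Besides the shell and the picture viewer there is one more tool, called after ">>>" as name(argument=value, ...), one argument or row to a line, values as JSON. drive_tool: Moves the arm, as the interface text tells. Its arguments: {"type":"object","properties":{"series":{"type":"array","items":{"type":"array"}},"fingers":{"type":"number"}},"required":["series"]}

```bash
mkdir -p pics; ls; python3 - <<'E'
from plant import *
import cv2
s=state();print(s)
for n in ("scene","top","wrist"):
    f=grab_frame(n);cv2.imwrite(f"pics/a_{n}.png",f[:,:,::-1]);print(n,camera_model(n))
E
```

```text
pics
{'time': 0.0, 'joint_pos': array([-1.43797245e+00,  5.33772187e-02,  1.61432298e+00, -1.92961540e-07,
        1.47597532e+00, -1.19005025e-01]), 'joint_vel': array([ 0.00153569,  0.00019656,  0.00016129, -0.0017952 , -0.00108691,
       -0.00136909]), 'joint_efforts': array([-8.69352880e-05, -3.93684554e+01, -3.70174885e+01, -1.04177227e-04,
        6.97415555e-03,  2.27923852e-05]), 'tool_pos': array([ 0.15563769, -0.60458095,  0.19203316]), 'tool_rot': array([-1.04140498e-03,  9.92082705e-01,  1.25581936e-01, -7.29166309e-06]), 'contact_force': array([-0.63063473, -0.17855603,  0.46226518]), 'ft_torque': array([ 0.03794376,  0.01628744, -0.02933103]), 'gripper_width': 0.9953650870528643}
scene {'fovy': 48.31539045539503, 'cx': 327.4134821073439, 'cy': 200.54187700061811, 'rvec': array([ 1.75542579,  2.02558293, -0.65219969]), 'tvec': array([ 0.1666937 , -0.35910751,  1.59631975])}
top {'fovy': 44.81325247986367, 'cx': 327.1094954048546, 'cy': 193.6974620664409, 'rvec': array([ 2.135631  , -2.18123943,  0.12944311]), 'tvec': array([-0.08405357,  0.55023405,  1.69784554])}
wrist {'fovy': 59.19809826030596, 'cx': 317.84297111732, 'cy': 197.02111226340762, 'rvec': array([-2.28139898,  1.7707899 ,  0.27197216]), 'tvec': array([-0.62420774, -0.03835959,  0.37792106])}
```

View pics/a_scene.png

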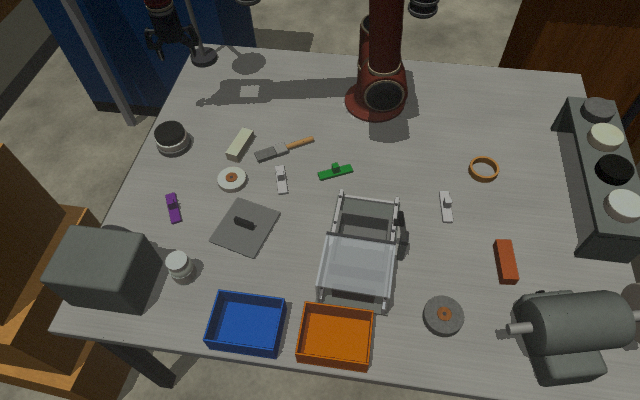

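View pics/a_top.png

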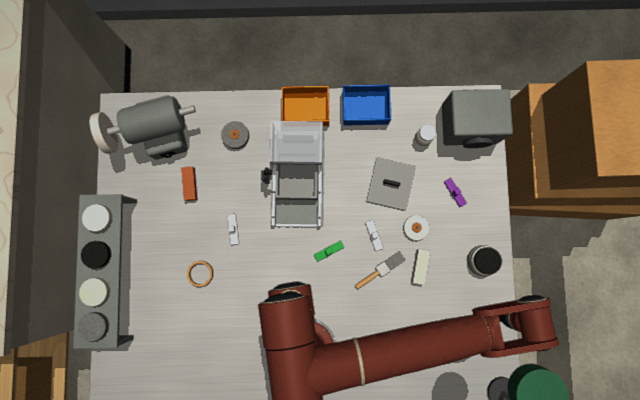

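```bash
python3 - <<'E'
from plant import *
for c in ("top","scene"):
  for n in ["station","channel_lip","guard_edge","stop","box","lid","clamp_hinge","clamp_tip","handle0"]:
    for d in place_of(c,n): print(c,n,[round(float(v),4) for v in d["location"]],round(float(d["confidence"]),2))
print(state()["time"])
E
```

```text
top station [0.6574, 0.0124, -0.0001] 0.94
top channel_lip [0.446, 0.0206, 0.013] 0.96
top guard_edge [0.6416, 0.0201, 0.1214] 0.72
top box [0.6162, 0.0156, 0.0061] 0.94
top lid [0.5848, -0.324, -0.0068] 0.66
top lid [0.4305, 0.2472, 0.0015] 0.65
top clamp_hinge [0.6076, 0.1243, 0.1003] 0.78
top clamp_tip [0.608, 0.1088, 0.1916] 0.4
top handle0 [0.5488, -0.5548, -0.0] 0.8
top handle0 [0.3914, -0.261, 0.0002] 0.78
top handle0 [0.4328, 0.2454, 0.0006] 0.72
scene station [0.6537, 0.0132, -0.0004] 0.57
scene channel_lip [0.4426, 0.0142, 0.0152] 0.71
scene guard_edge [0.6364, 0.0147, 0.1247] 0.72
scene stop [0.7427, 0.0108, 0.0071] 0.63
scene lid [0.5854, -0.3208, -0.0011] 0.94
scene clamp_hinge [0.6075, 0.1264, 0.0956] 0.63
scene clamp_tip [0.6039, 0.1105, 0.1899] 0.68
scene handle0 [0.544, -0.552, 0.0006] 0.86
scene handle0 [0.3481, -0.0936, -0.0024] 0.8
scene handle0 [0.4306, 0.2485, 0.0004] 0.66
scene handle0 [0.3969, -0.2573, 0.003] 0.57
1.05
```

```bash
cat > h.py <<'E'
from plant import *
import cv2, numpy as np
def cam(n):
    m=camera_model(n);R=cv2.Rodrigues(m["rvec"])[0];t=np.array(m["tvec"]);f=200/np.tan(np.radians(m["fovy"])/2)
    return R,t,f,m["cx"],m["cy"]
def w(n,u,v,z,c=None):
    R,t,f,cx,cy=c or cam(n)
    d=R.T@np.array([(u-cx)/f,(v-cy)/f,1]);C=-R.T@t
    return C+d*(z-C[2])/d[2]
def p(n,P,c=None):
    R,t,f,cx,cy=c or cam(n);q=R@np.array(P)+t
    return q[0]/q[2]*f+cx,q[1]/q[2]*f+cy
def crop(n,f,x0,y0,x1,y1,name,k=None):
    c=f[y0:y1,x0:x1,::-1];k=k or min(800/(x1-x0),600/(y1-y0))
    cv2.imwrite("pics/"+name,cv2.resize(c,None,fx=k,fy=k,interpolation=cv2.INTER_CUBIC));print(name,"scale",k,"off",x0,y0)
def rect(n,name,zt):
    out=[]
    c=cam(n)
    for d in masks_of(n,name):
        m=d["pixels"].astype(np.uint8)
        ys,xs=np.nonzero(m)
        P=np.array([w(n,x,y,zt,c)[:2] for x,y in zip(xs,ys)],np.float32)
        (cx,cy),(a,b),th=cv2.minAreaRect(P*1000)
        out.append((round(d["confidence"],2),round(cx),round(cy),round(a),round(b),round(th,1),len(xs)))
    return out
E
python3 - <<'E'
from h import *
f=cv2.imread("pics/a_top.png")[:,:,::-1]
crop("top",f,220,80,400,260,"b_top.png")
f=cv2.imread("pics/a_scene.png")[:,:,::-1]
crop("scene",f,290,170,470,320,"b_scene.png")
f=grab_frame("top")
print("lid",rect("top","lid",0.014));print("h",rect("top","handle0",0.012));print("box",rect("top","box",.066));print("st",rect("top","station",0.041))
E
```

```text
b_top.png scale 3.3333333333333335 off 220 80
b_scene.png scale 4.0 off 290 170
lid [(0.96, 585, -328, 145, 167, 75.4, 1803)]
h [(0.84, 348, -98, 29, 110, 26.3, 237), (0.67, 401, -261, 109, 30, 18.8, 248), (0.67, 431, 243, 101, 26, 3.2, 195), (0.61, 548, -559, 113, 36, 32.4, 282), (0.34, 635, 119, 33, 37, 89.6, 73)]
box [(0.56, 588, 11, 145, 128, 88.9, 1469)]
st [(0.89, 625, 26, 225, 387, 88.8, 4390)]
```

View pics/b_top.png

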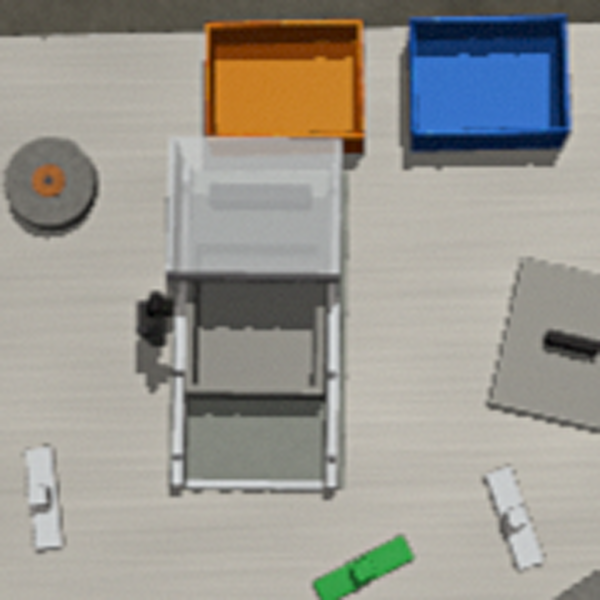

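View pics/b_scene.png

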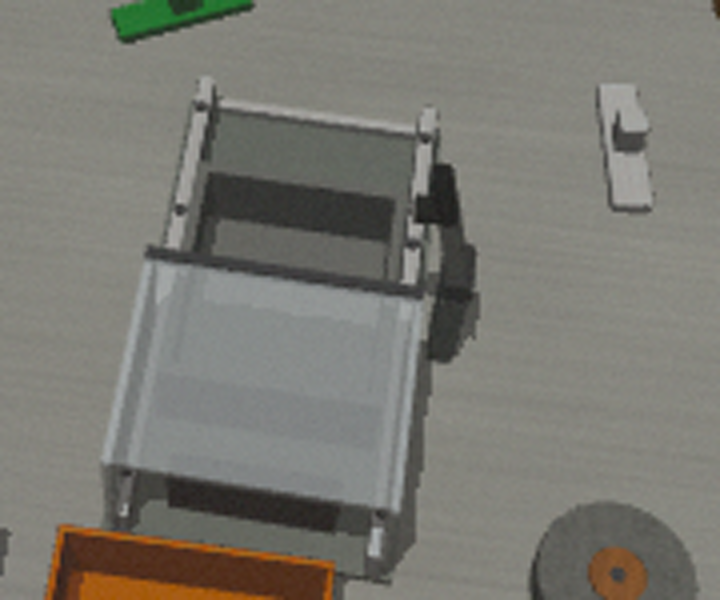

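```bash
python3 - <<'E'
from h import *
k=10/3
for nm,u,v,z in [("Lrail near",177,485,.041),("Rrail near",330,485,.041),("Lrail far",181,285,.041),("Rrail far",334,285,.041),("lip",254,484,.023),("boxL",187,393,.072),("boxR",325,393,.072),("guardL",168,276,.131),("guardR",341,276,.131),("clamp",158,300,.2)]:
    print(nm,w("top",220+u/k,80+v/k,z).round(4))
c=cam("top")
for nm,P in [("lip",(.444,.0157,.0145)),("hinge",(.606,.125,.098)),("box or",(.61,.015,.006))]:
    u,v=p("top",P);print(nm,(u-220)*k,(v-80)*k)
E
```

```text
Lrail near [0.4385 0.0971 0.041 ]
Rrail near [ 0.4351 -0.0647  0.041 ]
Lrail far [0.653  0.0911 0.041 ]
Rrail far [ 0.6495 -0.0731  0.041 ]
lip [0.4389 0.0168 0.023 ]
boxL [0.5327 0.0824 0.072 ]
boxR [ 0.5296 -0.0619  0.072 ]
guardL [0.6461 0.0945 0.131 ]
guardR [ 0.6423 -0.0815  0.131 ]
clamp [0.6096 0.0963 0.2   ]
lip 255.47064350304993 479.6712048627259
hinge 142.57585827602858 320.651622508204
box or 254.57597354436285 328.0804129119011
```

>>> drive_tool(
  series=[
    [[0.025,0.04,0.03],[0,0,7]],
    [[0.05,0.08,0.06],[0,0,14]],
    [[0.075,0.12,0.09],[0,0,21]],
    [[0.1,0.16,0.1],[0,0,29]],
    [[0.125,0.2,0.1],[0,0,37]],
    [[0.15,0.24,0.1],[0,0,45]],
    [[0.17,0.28,0.1],[0,0,53]],
    [[0.19,0.31,0.1],[0,0,60]],
  ],
  fingers=-1,
)

```text
time: 2.1
tool_pos: [0.3465, -0.293, 0.2938]
tool_rot: [0.001, 0.795, 0.607, 0.0]
contact_force: [0.4, -0.7, 0.1]
gripper_width: 0.998
```

```bash
python3 - <<'E'
from h import *
s=state();print(s["time"],s["tool_pos"],s["tool_rot"])
f=grab_frame("wrist");crop("w",f,0,0,640,400,"c_w.png",1)
print(place_of("wrist","handle0"),place_of("wrist","lid"));print(rect("wrist","handle0",.012));print(rect("wrist","lid",.014))
E
```

```text
2.1 [ 0.34645923 -0.29304355  0.29384739] [6.79979869e-04 7.94567115e-01 6.07175922e-01 1.94378354e-04]
c_w.png scale 1 off 0 0
[{'location': [0.398, -0.2541, -0.0037], 'confidence': 0.72}, {'location': [0.5444, -0.5563, -0.0005], 'confidence': 0.57}] [{'location': [0.5805, -0.3224, 0.0011], 'confidence': 0.88}]
[(0.77, 397, -258, 109, 30, 17.7, 2011), (0.72, 558, -557, 87, 58, 30.4, 1440)]
[(0.96, 580, -327, 145, 166, 75.2, 14805)]
```

View pics/c_w.png

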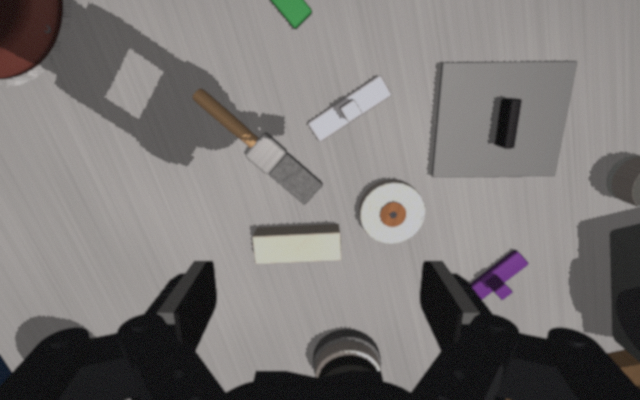

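>>> drive_tool(
  series=[
    [[0.03,0.04,0],[0,0,7]],
    [[0.06,0.08,0],[0,0,14]],
    [[0.085,0.12,0],[0,0,14]],
    [[0.11,0.16,0],[0,0,14]],
    [[0.135,0.2,0],[0,0,14]],
    [[0.155,0.24,0],[0,0,14]],
    [[0.16,0.24,0],[0,0,14]],
    [[0.16,0.24,0],[0,0,14]],
  ],
)

```text
time: 3.15
tool_pos: [0.5061, -0.0561, 0.2928]
tool_rot: [-0.0, 0.717, 0.697, -0.001]
contact_force: [0.3, -0.0, -0.1]
gripper_width: 1.002
```

```bash
python3 - <<'E'
from h import *
s=state();print(s["time"],s["tool_pos"],s["tool_rot"])
f=grab_frame("wrist");crop("w",f,0,0,640,400,"d_w.png",1)
for n in ["station","channel_lip","guard_edge","box","clamp_hinge","clamp_tip","stop"]:print(n,place_of("wrist",n))
E
```

```text
3.15 [ 0.5060843  -0.05613573  0.29276058] [-3.13617228e-04  7.16938003e-01  6.97136562e-01 -6.44616123e-04]
d_w.png scale 1 off 0 0
station []
channel_lip [{'location': [0.4465, 0.0193, 0.0176], 'confidence': 0.73}]
guard_edge [{'location': [0.6416, 0.0147, 0.1259], 'confidence': 0.91}]
box []
clamp_hinge []
clamp_tip []
stop []
```

View pics/d_w.png

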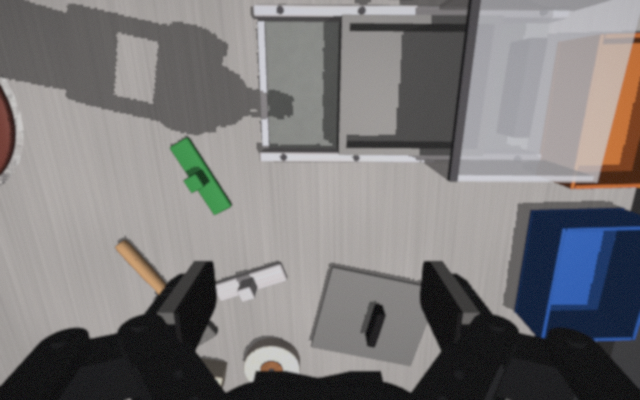

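```bash
python3 - <<'E'
from h import *
f=cv2.imread("pics/d_w.png")[:,:,::-1]
crop("w",f,245,0,485,180,"d2_w.png")
for u,v,z in [(340,85,.072),(346,85,.072),(343,20,.072),(343,150,.072),(268,85,.023),(262,10,.041),(450,10,.041),(262,157,.041),(450,157,.041)]:print(u,v,z,w("wrist",u,v,z).round(4))
E
```

```text
d2_w.png scale 3.3333333333333335 off 245 0
340 85 0.072 [0.5313 0.0206 0.072 ]
346 85 0.072 [0.5378 0.0204 0.072 ]
343 20 0.072 [0.5351 0.0844 0.072 ]
343 150 0.072 [ 0.5339 -0.0505  0.072 ]
268 85 0.023 [0.4466 0.0232 0.023 ]
262 10 0.041 [0.4482 0.102  0.041 ]
450 10 0.041 [0.6553 0.0957 0.041 ]
262 157 0.041 [ 0.4353 -0.0618  0.041 ]
450 157 0.041 [ 0.669  -0.0689  0.041 ]
```

View pics/d2_w.png

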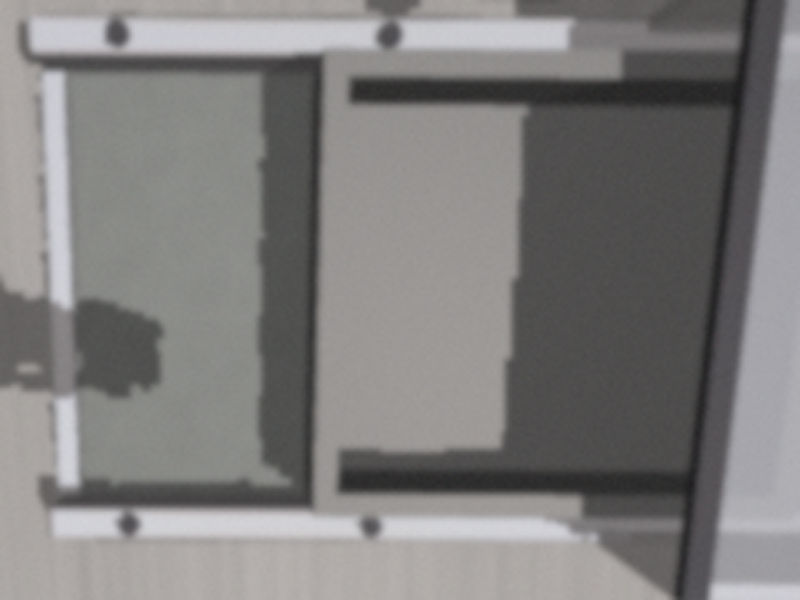

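>>> drive_tool(
  series=[
    [[0.015,0.035,-0.03],[0,0,0]],
    [[0.031,0.071,-0.06],[0,0,0]],
    [[0.031,0.071,-0.1],[0,0,0]],
    [[0.031,0.071,-0.14],[0,0,0]],
    [[0.031,0.071,-0.18],[0,0,0]],
    [[0.031,0.071,-0.215],[0,0,0]],
    [[0.031,0.071,-0.24],[0,0,0]],
    [[0.031,0.071,-0.244],[0,0,0]],
  ],
)

```text
time: 4.35
tool_pos: [0.5334, 0.0157, 0.0453]
tool_rot: [-0.003, 0.717, 0.697, -0.002]
contact_force: [-0.3, -0.7, -0.8]
gripper_width: 1.003
```

>>> drive_tool(
  series=[
    [[0,0,0],[0,0,0]],
    [[0,0,0],[0,0,0]],
    [[0,0,0],[0,0,0]],
    [[0,0,0],[0,0,0]],
    [[0,0,0],[0,0,0]],
    [[0,0,0],[0,0,0]],
    [[0,0,0],[0,0,0]],
  ],
  fingers=1,
)

```text
time: 5.05
tool_pos: [0.5368, 0.0157, 0.0495]
tool_rot: [0.0, 0.717, 0.697, 0.0]
contact_force: [0.8, -0.4, -0.6]
gripper_width: -0.001
```

```bash
python3 - <<'E'
from h import *
s=state();print(s["time"],s["tool_pos"],s["gripper_width"],s["contact_force"])
f=grab_frame("wrist");crop("w",f,0,0,640,400,"e_w.png",1)
f=grab_frame("scene");crop("w",f,290,150,470,310,"e_s.png")
E
```

```text
5.05 [0.53678237 0.01573622 0.04946597] -0.0007714075977785789 [ 0.77418728 -0.40841277 -0.58140642]
e_w.png scale 1 off 0 0
e_s.png scale 3.75 off 290 150
```

View pics/e_w.png

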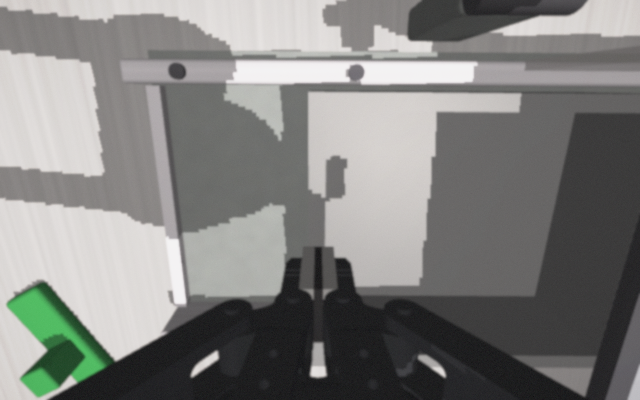

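View pics/e_s.png

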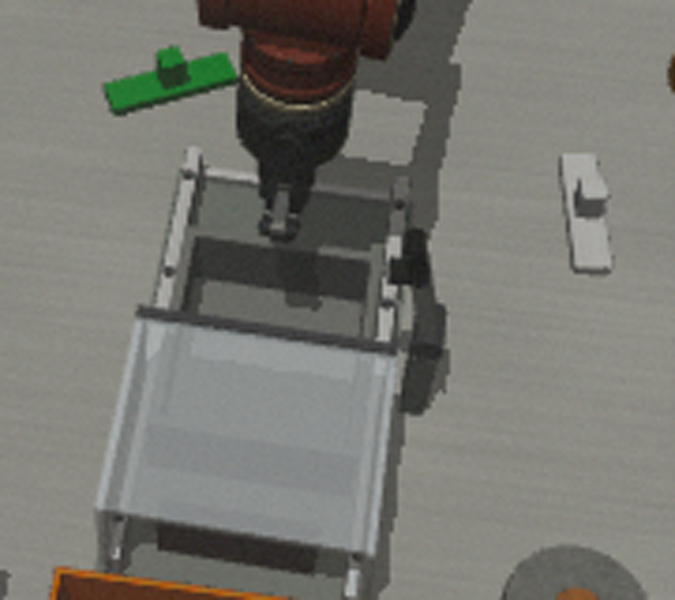

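```bash
python3 - <<'E'
from h import *
ps=-1.6*np.pi/180
ex=np.array([np.cos(ps),np.sin(ps),0]);ey=np.array([-np.sin(ps),np.cos(ps),0])
def draw(n,src,dst,bx):
    im=cv2.imread(src); k=2 if n!="wrist" else 1
    O=np.array([.655,.0125,0])
    c=cam(n)
    B=O+ex*(bx-.655)
    def line(a,b,col):
        pa=p(n,a,c);pb=p(n,b,c)
        im2=cv2.line(im,tuple(int(round(v*1)) for v in pa),tuple(int(round(v)) for v in pb),col,1)
    for (X,Y,z0,col) in [(83,73,.072,(0,0,255)),(75,65,.072,(0,255,255)),(75,65,.014,(255,0,0)),(83,73,.006,(255,0,255))]:
        C=[B+ex*sx*X/1000+ey*sy*Y/1000+np.array([0,0,z0]) for sx,sy in((-1,-1),(1,-1),(1,1),(-1,1))]
        for i in range(4): line(C[i],C[(i+1)%4],col)
    R=[O+ex*(-.212)+ey*s*.076+np.array([0,0,.041]) for s in(-1,1)]
    for r in R: line(r,r+ex*.2,(0,255,0))
    if n!="wrist":
        im=im[120:320,260:480] if n=="scene" else im[90:250,240:360];im=cv2.resize(im,None,fx=3,fy=3)
    cv2.imwrite(dst,im)
f=grab_frame("top");cv2.imwrite("pics/e_top.png",f[:,:,::-1])
draw("wrist","pics/e_w.png","pics/f_w.png",.616)
draw("scene","pics/a_scene.png","pics/f_s.png",.616)
print(p("scene",(.537,.0157,.0495)))
E
```

```text
(np.float64(363.94508413166363), np.float64(218.54738579164206))
```

View pics/f_w.png

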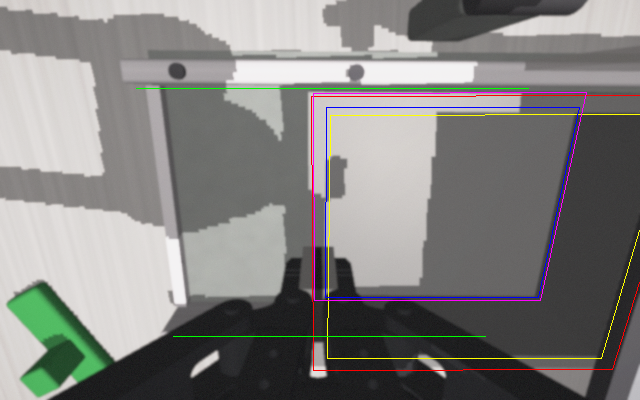

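View pics/f_s.png

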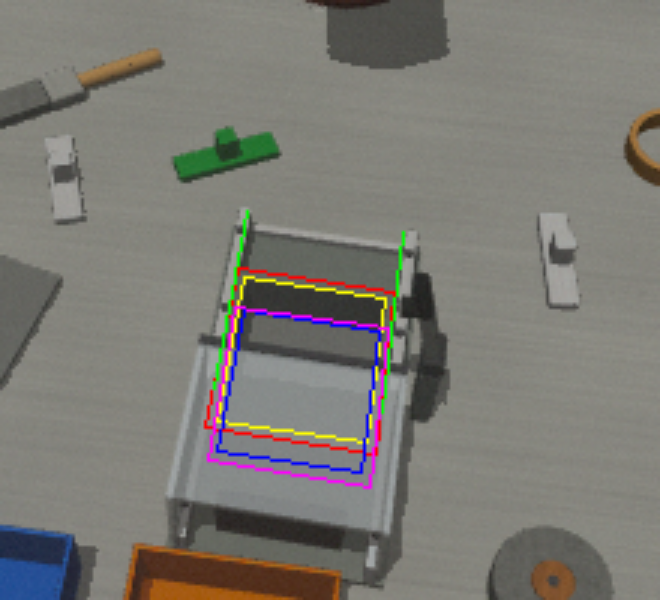

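```bash
python3 - <<'E'
from h import *
f=cv2.imread("pics/e_w.png")[:,:,::-1]
crop("w",f,250,220,390,400,"f2.png")
f=cv2.imread("pics/e_top.png")[:,:,::-1]
crop("w",f,240,110,360,260,"f3.png")
E
```

```text
f2.png scale 3.3333333333333335 off 250 220
f3.png scale 4.0 off 240 110
```

View pics/f2.png

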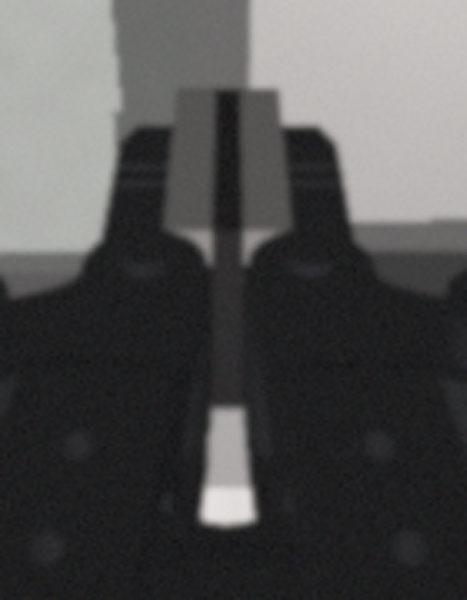

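View pics/f3.png

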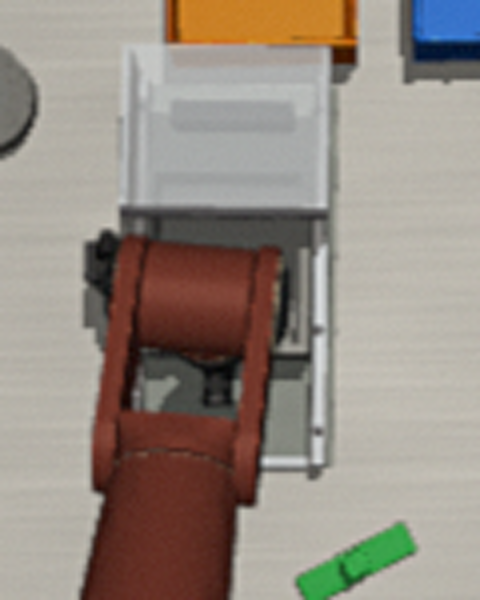

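>>> drive_tool(
  series=[
    [[-0.005,0,0],[0,0,0]],
    [[-0.01,0,0],[0,0,0]],
    [[-0.015,0,0],[0,0,0]],
    [[-0.02,0.001,0],[0,0,0]],
    [[-0.02,0.001,0],[0,0,0]],
  ],
)

```text
time: 5.7
tool_pos: [0.5159, 0.0169, 0.0492]
tool_rot: [-0.0, 0.717, 0.697, -0.0]
contact_force: [-0.0, 0.6, 0.3]
gripper_width: -0.004
```

```bash
python3 - <<'E'
from h import *
f=grab_frame("wrist");crop("w",f,0,0,640,400,"g_w.png",1)
E
```

```text
g_w.png scale 1 off 0 0
```

View pics/g_w.png

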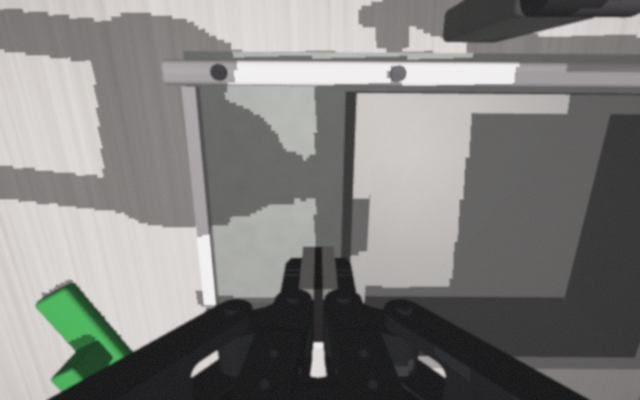

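```bash
python3 - <<'E'
from h import *
s=state();print(s["tool_pos"],s["gripper_width"])
T=s["tool_pos"]
for d in [(0,0,0),(0,0,.019),(0,0,.054),(0,.011,0),(0,-.011,0),(.004,.011,0.0),(.0145,0.011,0)]:
    print(d,p("wrist",T+np.array(d)))
for u,v,z in [(343,150,.006),(355,150,.072),(205,200,.023),(195,200,.023)]:print(w("wrist",u,v,z))
R,t,*_=cam("wrist");print("camC",-R.T@t)
im=cv2.imread("pics/g_w.png")
crop("w",im[:,:,::-1],180,50,420,400,"g2.png")
E
```

```text
[0.51634099 0.01680105 0.04927557] 0.0011937966652467023
(0, 0, 0) (np.float64(319.20110137495476), np.float64(231.85745452343852))
(0, 0, 0.019) (np.float64(319.3719280072857), np.float64(246.88168435624314))
(0, 0, 0.054) (np.float64(319.79964489125746), np.float64(284.49945320459824))
(0, 0.011, 0) (np.float64(318.64903352906555), np.float64(213.18743496655333))
(0, -0.011, 0) (np.float64(319.73463164828553), np.float64(249.90056410036345))
(0.004, 0.011, 0.0) (np.float64(326.00396163786627), np.float64(212.9886571493799))
(0.0145, 0.011, 0) (np.float64(345.32207721505773), np.float64(212.46655648577956))
[0.53274386 0.05429401 0.006     ]
[0.53366241 0.06590659 0.072     ]
[0.44645942 0.02876941 0.023     ]
[0.44030799 0.0289462  0.023     ]
camC [0.51763882 0.09406681 0.22908692]
g2.png scale 1.7142857142857142 off 180 50
```

View pics/g2.png

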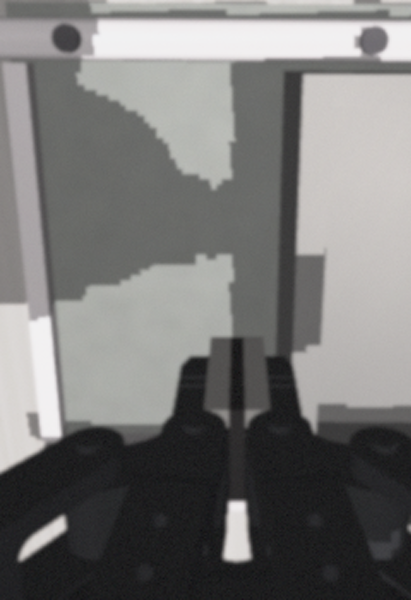

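>>> drive_tool(
  series=[
    [[-0.015,0,-0.005],[0,0,0]],
    [[-0.02,0,-0.01],[0,0,0]],
    [[-0.02,0,-0.015],[0,0,0]],
    [[-0.02,0,-0.02],[0,0,0]],
    [[-0.02,0,-0.025],[0,0,0]],
    [[-0.02,0,-0.03],[0,0,0]],
    [[-0.02,0,-0.033],[0,0,0]],
    [[-0.02,0,-0.033],[0,0,0]],
  ],
)

```text
time: 6.55
tool_pos: [0.4963, 0.0168, 0.0156]
tool_rot: [-0.0, 0.717, 0.697, -0.0]
contact_force: [0.2, -0.8, 0.6]
gripper_width: -0.001
```

>>> drive_tool(
  series=[
    [[0,0,-0.003],[0,0,0]],
    [[0,0,-0.006],[0,0,0]],
    [[0,0,-0.008],[0,0,0]],
    [[0,0,-0.009],[0,0,0]],
    [[0,0,-0.009],[0,0,0]],
  ],
)

```text
time: 7.05
tool_pos: [0.4966, 0.0168, 0.0071]
tool_rot: [-0.0, 0.717, 0.697, -0.0]
contact_force: [-0.1, 0.3, -1.4]
gripper_width: 0.001
```

```bash
python3 - <<'E'
from h import *
s=state();print(s["tool_pos"],s["gripper_width"],s["contact_force"])
f=grab_frame("wrist");crop("w",f,0,0,640,400,"i_w.png",1)
f=grab_frame("scene");crop("w",f,290,150,470,310,"i_s.png")
E
```

```text
[0.49657318 0.01675503 0.0071289 ] 0.0013149222837678905 [-0.10748321  0.32869628 -1.42327961]
i_w.png scale 1 off 0 0
i_s.png scale 3.75 off 290 150
```

View pics/i_w.png

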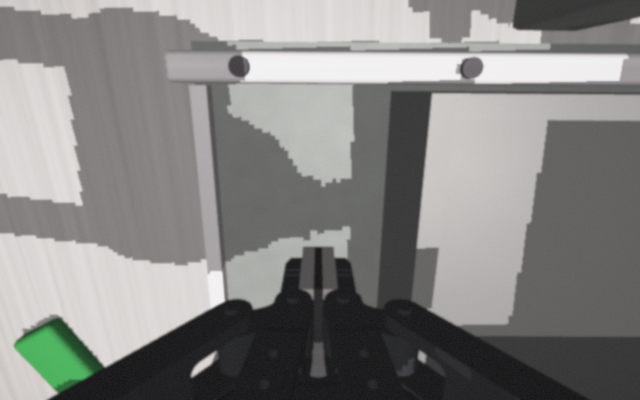

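View pics/i_s.png

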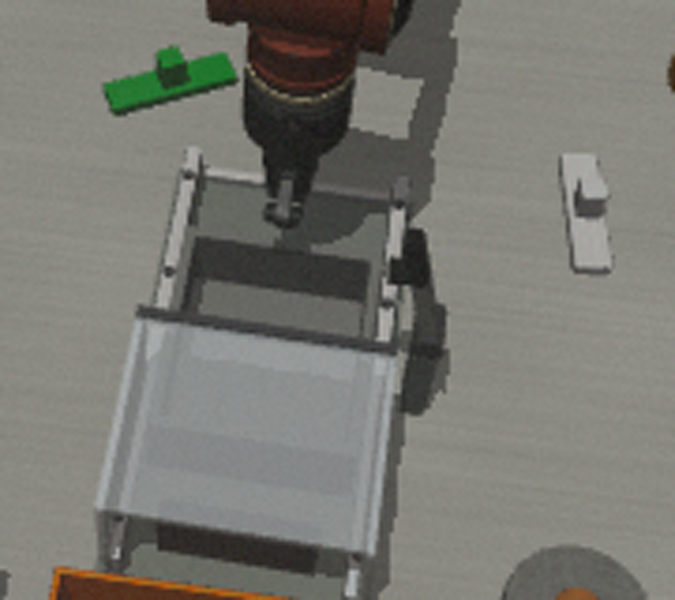

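>>> drive_tool(
  series=[
    [[0,0,-0.002],[0,0,0]],
    [[0,0,-0.004],[0,0,0]],
    [[0,0,-0.006],[0,0,0]],
    [[0,0,-0.008],[0,0,0]],
    [[0,0,-0.008],[0,0,0]],
  ],
)

```text
time: 7.65
tool_pos: [0.4963, 0.0168, -0.0012]
tool_rot: [-0.0, 0.717, 0.697, -0.0]
contact_force: [0.1, -0.1, 0.2]
gripper_width: 0.002
```

>>> drive_tool(
  series=[
    [[0,0,-0.002],[0,0,0]],
    [[0,0,-0.004],[0,0,0]],
    [[0,0,-0.004],[0,0,0]],
  ],
)

```text
time: 7.95
tool_pos: [0.4964, 0.0168, -0.0051]
tool_rot: [-0.0, 0.717, 0.697, -0.0]
contact_force: [0.2, 0.6, -0.3]
gripper_width: -0.001
```

>>> drive_tool(
  series=[
    [[0,0,-0.002],[0,0,0]],
    [[0,0,-0.004],[0,0,0]],
    [[0,0,-0.004],[0,0,0]],
  ],
)

```text
time: 8.25
tool_pos: [0.4964, 0.0168, -0.0091]
tool_rot: [-0.0, 0.717, 0.697, -0.0]
contact_force: [0.3, -0.0, -0.4]
gripper_width: -0.001
```

>>> drive_tool(
  series=[
    [[0,0,-0.002],[0,0,0]],
    [[0,0,-0.004],[0,0,0]],
    [[0,0,-0.004],[0,0,0]],
  ],
)

```text
time: 8.55
tool_pos: [0.4964, 0.0168, -0.0131]
tool_rot: [-0.0, 0.717, 0.697, -0.0]
contact_force: [-0.0, -0.2, -0.4]
gripper_width: -0.002
```

>>> drive_tool(
  series=[
    [[0,0,-0.002],[0,0,0]],
    [[0,0,-0.003],[0,0,0]],
    [[0,0,-0.003],[0,0,0]],
  ],
)

```text
time: 8.85
tool_pos: [0.4966, 0.0167, -0.0159]
tool_rot: [-0.0, 0.717, 0.697, -0.0]
contact_force: [0.2, -0.1, -0.1]
gripper_width: 0.001
```

>>> drive_tool(
  series=[
    [[0,0,-0.002],[0,0,0]],
    [[0,0,-0.003],[0,0,0]],
    [[0,0,-0.003],[0,0,0]],
  ],
)

```text
time: 9.15
tool_pos: [0.4967, 0.0167, -0.0184]
tool_rot: [-0.0, 0.717, 0.697, -0.0]
contact_force: [-3.3, -0.6, 3.8]
gripper_width: 0.0
```

>>> drive_tool(
  series=[
    [[0,0,0.04],[0,0,0]],
    [[0,0,0.08],[0,0,0]],
    [[0.01,0,0.11],[0,0,0]],
    [[0.04,-0.001,0.11],[0,0,0]],
    [[0.04,-0.001,0.11],[0,0,0]],
    [[0.04,-0.001,0.08],[0,0,0]],
    [[0.04,-0.001,0.05],[0,0,0]],
    [[0.04,-0.001,0.042],[0,0,0]],
  ],
  fingers=-1,
)

```text
time: 9.95
tool_pos: [0.5326, 0.0162, 0.0187]
tool_rot: [-0.003, 0.717, 0.697, -0.003]
contact_force: [-0.8, 0.4, 0.1]
gripper_width: 0.999
```

>>> drive_tool(
  series=[
    [[0,0,0],[0,0,0]],
    [[0,0,0],[0,0,0]],
    [[0,0,0],[0,0,0]],
    [[0,0,0],[0,0,0]],
    [[0,0,0],[0,0,0]],
    [[0,0,0],[0,0,0]],
    [[0,0,0],[0,0,0]],
  ],
  fingers=1,
)

```text
time: 10.65
tool_pos: [0.5373, 0.0156, 0.0244]
tool_rot: [0.0, 0.717, 0.697, 0.0]
contact_force: [-1.7, 0.0, 6.1]
gripper_width: 0.069
```

>>> drive_tool(
  series=[
    [[-0.01,0,0],[0,0,0]],
    [[-0.022,0.001,0],[0,0,0]],
    [[-0.034,0.001,0],[0,0,0]],
    [[-0.046,0.001,0],[0,0,0]],
    [[-0.058,0.0015,0],[0,0,0]],
    [[-0.07,0.002,0],[0,0,0]],
    [[-0.078,0.002,0],[0,0,0]],
    [[-0.078,0.002,0],[0,0,0]],
  ],
)

```text
time: 11.45
tool_pos: [0.4588, 0.0177, 0.0245]
tool_rot: [0.001, 0.717, 0.697, 0.001]
contact_force: [3.7, 0.0, 6.8]
gripper_width: 0.064
```

>>> drive_tool(
  series=[
    [[-0.003,0,0],[0,0,0]],
    [[-0.006,0,0],[0,0,0]],
    [[-0.009,0,0],[0,0,0]],
    [[-0.009,0,0],[0,0,0]],
  ],
)

```text
time: 11.85
tool_pos: [0.4507, 0.0176, 0.0244]
tool_rot: [0.001, 0.717, 0.697, 0.001]
contact_force: [5.9, 0.1, 5.5]
gripper_width: 0.067
```

```bash
python3 - <<'E'
from h import *
f=grab_frame("wrist");crop("w",f,0,0,640,400,"j_w.png",1)
f=grab_frame("scene");crop("w",f,290,150,470,310,"j_s.png")
E
```

```text
j_w.png scale 1 off 0 0
j_s.png scale 3.75 off 290 150
```

View pics/j_w.png

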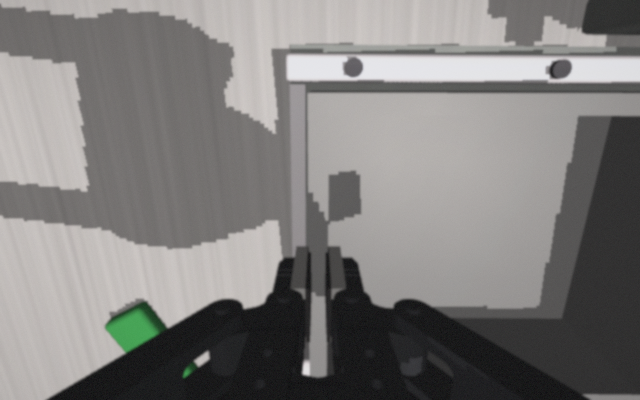

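View pics/j_s.png

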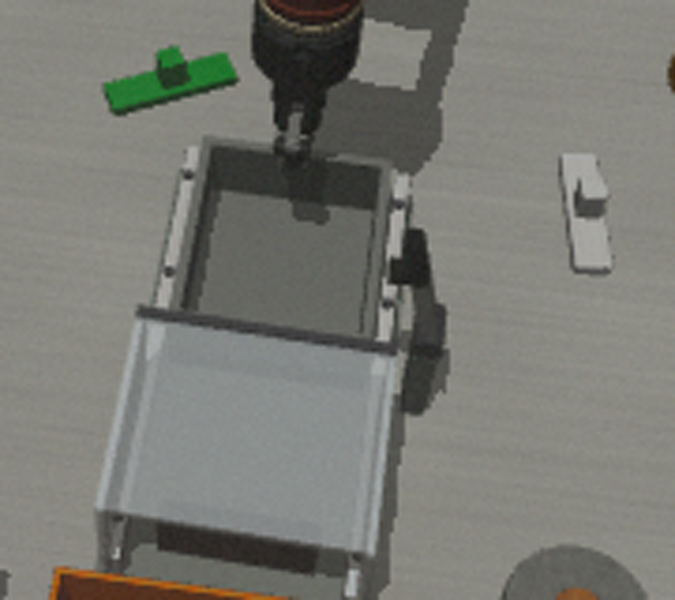

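>>> drive_tool(
  series=[
    [[0,0,0],[0,0,0]],
    [[0,0,0],[0,0,0]],
    [[0,0,0.03],[0,0,0]],
    [[0,0,0.07],[0,0,0]],
    [[0,0,0.12],[0,0,0]],
    [[-0.01,-0.045,0.15],[0,0,4]],
    [[-0.02,-0.09,0.16],[0,0,8]],
    [[-0.03,-0.135,0.16],[0,0,12]],
  ],
  fingers=-1,
)

```text
time: 12.75
tool_pos: [0.4193, -0.1183, 0.1849]
tool_rot: [0.001, 0.638, 0.77, 0.0]
contact_force: [0.2, -1.0, 1.2]
gripper_width: 0.997
```

>>> drive_tool(
  series=[
    [[-0.01,-0.045,0],[0,0,4]],
    [[-0.02,-0.09,0],[0,0,7.5]],
    [[-0.024,-0.14,0],[0,0,7.5]],
    [[-0.024,-0.18,0],[0,0,7.5]],
    [[-0.024,-0.18,0],[0,0,7.5]],
    [[-0.024,-0.18,0],[0,0,7.5]],
  ],
)

```text
time: 13.35
tool_pos: [0.3943, -0.2967, 0.1814]
tool_rot: [-0.002, 0.589, 0.808, 0.001]
contact_force: [-0.4, 0.2, -0.2]
gripper_width: 1.001
```

```bash
python3 - <<'E'
from h import *
s=state();print(s["tool_pos"],s["tool_rot"])
f=grab_frame("wrist");crop("w",f,0,0,640,400,"k_w.png",1)
print(place_of("wrist","handle0"));print(rect("wrist","handle0",.012))
E
```

```text
[ 0.39434451 -0.29672055  0.18144734] [-2.31840180e-03  5.88991988e-01  8.08135384e-01  5.14728611e-04]
k_w.png scale 1 off 0 0
[{'location': [0.395, -0.2579, -0.0021], 'confidence': 0.77}]
[(0.53, 576, -522, 23, 41, 79.0, 324)]
```

View pics/k_w.png

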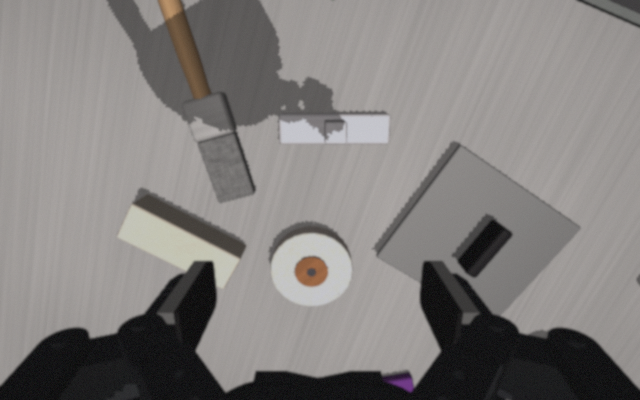

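```bash
python3 - <<'E'
from h import *
print(w("wrist",334,129,.012), w("wrist",279,129,.012),w("wrist",389,129,.012))
E
```

```text
[ 0.39841382 -0.25609876  0.012     ] [ 0.3469437  -0.27277197  0.012     ] [ 0.4498747  -0.23942853  0.012     ]
```

>>> drive_tool(
  series=[
    [[0.004,0.04,-0.03],[0,0,0]],
    [[0.004,0.04,-0.07],[0,0,0]],
    [[0.004,0.04,-0.11],[0,0,0]],
    [[0.004,0.04,-0.15],[0,0,0]],
    [[0.004,0.04,-0.175],[0,0,0]],
    [[0.004,0.04,-0.185],[0,0,0]],
    [[0.004,0.04,-0.19],[0,0,0]],
    [[0.004,0.04,-0.19],[0,0,0]],
  ],
)

```text
time: 14.3
tool_pos: [0.4003, -0.2572, -0.006]
tool_rot: [0.0, 0.588, 0.809, -0.0]
contact_force: [-0.1, -0.3, -0.2]
gripper_width: 0.999
```

>>> drive_tool(
  series=[
    [[0,0,0],[0,0,0]],
    [[0,0,0],[0,0,0]],
    [[0,0,0],[0,0,0]],
    [[0,0,0],[0,0,0]],
    [[0,0,0],[0,0,0]],
    [[0,0,0],[0,0,0]],
    [[0,0,0],[0,0,0]],
  ],
  fingers=1,
)

```text
time: 15.0
tool_pos: [0.4002, -0.2578, -0.006]
tool_rot: [0.001, 0.588, 0.809, -0.0]
contact_force: [-0.7, -0.5, 4.5]
gripper_width: 0.213
```

>>> drive_tool(
  series=[
    [[0,0,0.02],[0,0,0]],
    [[0,0,0.05],[0,0,0]],
    [[0,0,0.09],[0,0,0]],
    [[0,0,0.12],[0,0,0]],
    [[0,0,0.12],[0,0,0]],
  ],
)

```text
time: 15.5
tool_pos: [0.4022, -0.2594, 0.1182]
tool_rot: [0.004, 0.588, 0.809, -0.0]
contact_force: [-0.0, -1.0, -0.7]
gripper_width: 0.213
```

```bash
python3 - <<'E'
from h import *
s=state();print(s["tool_pos"],s["tool_rot"])
f=grab_frame("wrist");crop("w",f,0,0,640,400,"l_w.png",1)
E
```

```text
[ 0.40217382 -0.25935935  0.11817399] [ 4.43832831e-03  5.88283574e-01  8.08642443e-01 -3.70899486e-04]
l_w.png scale 1 off 0 0
```

View pics/l_w.png

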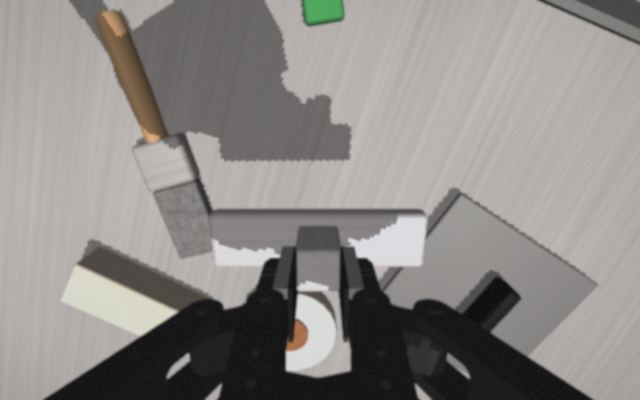

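>>> drive_tool(
  series=[
    [[0.02,0.04,0],[0,0,-4]],
    [[0.04,0.08,0],[0,0,-8]],
    [[0.06,0.12,0],[0,0,-12]],
    [[0.08,0.16,0],[0,0,-16]],
    [[0.105,0.2,0],[0,0,-19.5]],
    [[0.127,0.238,0],[0,0,-19.5]],
    [[0.127,0.238,0],[0,0,-19.5]],
    [[0.127,0.238,0],[0,0,-19.5]],
  ],
)

```text
time: 16.35
tool_pos: [0.5252, -0.0182, 0.1106]
tool_rot: [-0.002, 0.716, 0.698, -0.002]
contact_force: [-0.4, -0.6, -0.7]
gripper_width: 0.214
```

```bash
python3 - <<'E'
from h import *
s=state();print(s["time"],s["tool_pos"],s["tool_rot"])
f=grab_frame("wrist");crop("w",f,0,0,640,400,"m_w.png",1)
f=grab_frame("top");cv2.imwrite("pics/m_top.png",f[:,:,::-1])
for n in ["handle0"]:print(place_of("top",n),place_of("scene",n))
E
```

```text
16.35 [ 0.52518631 -0.01815627  0.11055805] [-0.00184267  0.71593629  0.69816142 -0.00156944]
m_w.png scale 1 off 0 0
[{'location': [0.5459, -0.5533, -0.0021], 'confidence': 0.83}, {'location': [0.4277, 0.2492, 0.0036], 'confidence': 0.77}, {'location': [0.3419, -0.0969, -0.0], 'confidence': 0.48}, {'location': [0.5872, -0.323, -0.0041], 'confidence': 0.32}] [{'location': [0.3459, -0.0947, -0.0026], 'confidence': 0.86}, {'location': [0.5453, -0.5528, 0.0005], 'confidence': 0.68}, {'location': [0.5854, -0.3236, -0.0017], 'confidence': 0.66}, {'location': [0.4338, 0.2474, -0.0], 'confidence': 0.58}]
```

View pics/m_w.png

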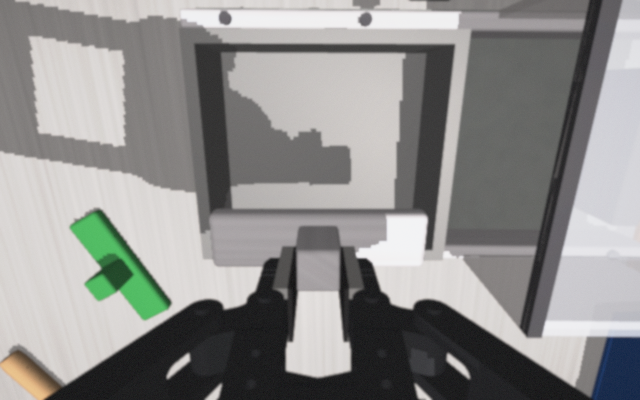

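View pics/m_top.png

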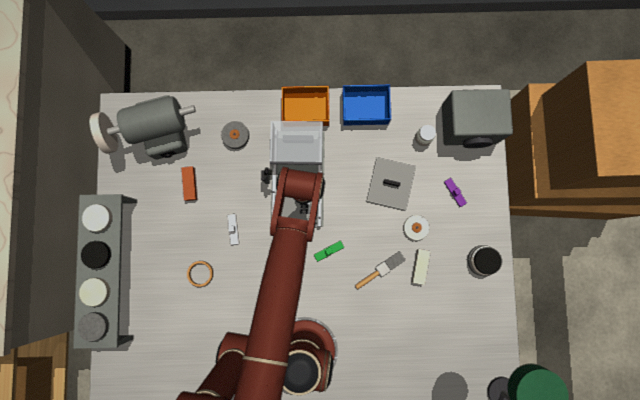

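```bash
python3 - <<'E'
from h import *
for u,v in [(181,30),(470,30),(195,44),(456,44),(205,255),(444,255)]:print(u,v,w("wrist",u,v,.072).round(4))
T=state()["tool_pos"]
print(p("wrist",T+[0,0,.006]),w("wrist",212,238,.13),w("wrist",427,238,.13),w("wrist",212,210,.13))
E
```

```text
181 30 [0.4502 0.0895 0.072 ]
470 30 [0.6149 0.0845 0.072 ]
195 44 [0.4572 0.0819 0.072 ]
456 44 [0.6076 0.0773 0.072 ]
205 255 [ 0.4458 -0.0525  0.072 ]
444 255 [ 0.6112 -0.0574  0.072 ]
(np.float64(319.21104206611193), np.float64(236.26446801463652)) [ 0.47205748 -0.01434129  0.13      ] [ 0.5798615  -0.01756039  0.13      ] [0.47386409 0.00052575 0.13      ]
```

>>> drive_tool(
  series=[
    [[0.003,-0.002,-0.02],[0,0,0]],
    [[0.003,-0.002,-0.045],[0,0,0]],
    [[0.003,-0.002,-0.07],[0,0,0]],
    [[0.003,-0.002,-0.09],[0,0,0]],
    [[0.003,-0.002,-0.102],[0,0,0]],
    [[0.003,-0.002,-0.106],[0,0,0]],
    [[0.003,-0.002,-0.107],[0,0,0]],
  ],
)

```text
time: 17.25
tool_pos: [0.529, -0.0221, 0.008]
tool_rot: [-0.001, 0.717, 0.697, -0.001]
contact_force: [-10.3, 1.1, 15.9]
gripper_width: 0.21
```

>>> drive_tool(
  series=[
    [[0,0,0.002],[0,0,0]],
    [[0,0,0.002],[0,0,0]],
    [[0,0,0.002],[0,0,0]],
    [[0,0,0.002],[0,0,0]],
    [[0,0,0.02],[0,0,0]],
    [[0,0,0.06],[0,0,0]],
    [[0,0,0.11],[0,0,0]],
    [[0,0.01,0.15],[0,0,0]],
  ],
  fingers=-1,
)

```text
time: 18.05
tool_pos: [0.5301, -0.0119, 0.1588]
tool_rot: [0.001, 0.717, 0.697, 0.0]
contact_force: [0.8, 0.2, 0.1]
gripper_width: 0.998
```

>>> drive_tool(
  series=[
    [[-0.03,0.03,0.01],[0,0,0]],
    [[-0.06,0.06,0.03],[0,0,1]],
    [[-0.08,0.1,0.03],[0,0,2]],
    [[-0.1,0.14,0.03],[0,0,3]],
    [[-0.1,0.18,0.03],[0,0,4]],
    [[-0.1,0.215,0.03],[0,0,4.6]],
    [[-0.1,0.215,0.03],[0,0,4.6]],
    [[-0.1,0.215,0.03],[0,0,4.6]],
  ],
)

```text
time: 18.85
tool_pos: [0.4294, 0.2041, 0.1861]
tool_rot: [0.0, 0.688, 0.726, -0.0]
contact_force: [-0.2, -0.9, -0.9]
gripper_width: 1.002
```

```bash
python3 - <<'E'
from h import *
s=state();print(s["tool_pos"],s["tool_rot"])
f=grab_frame("wrist");crop("w",f,0,0,640,400,"n_w.png",1)
print(place_of("wrist","handle0"));print(rect("wrist","handle0",.012))
E
```

```text
[0.4294244  0.20409322 0.18610523] [ 7.89186768e-05  6.87548591e-01  7.26138288e-01 -3.40158758e-04]
n_w.png scale 1 off 0 0
[{'location': [0.5292, -0.0226, 0.0103], 'confidence': 0.97}, {'location': [0.4261, 0.2517, -0.0035], 'confidence': 0.63}]
[(0.9, 530, -42, 63, 114, 87.8, 2585), (0.73, 430, 248, 109, 31, 6.4, 3435), (0.62, 333, -63, 36, 57, 26.1, 999), (0.45, 547, -5, 161, 206, 87.8, 8386)]
```

View pics/n_w.png

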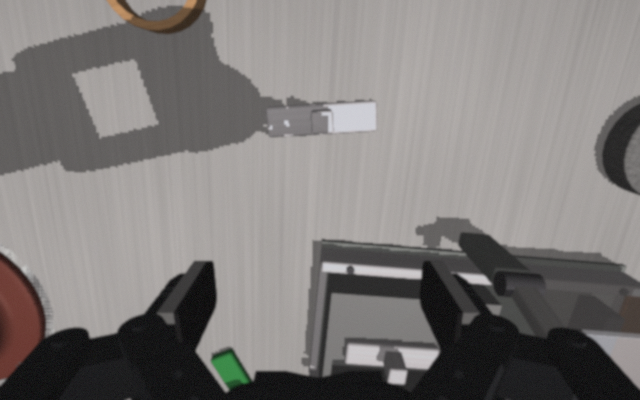

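>>> drive_tool(
  series=[
    [[0,0.03,-0.03],[0,0,3.2]],
    [[0,0.043,-0.07],[0,0,3.2]],
    [[0,0.043,-0.11],[0,0,3.2]],
    [[0,0.043,-0.15],[0,0,3.2]],
    [[0,0.043,-0.175],[0,0,3.2]],
    [[0,0.043,-0.188],[0,0,3.2]],
    [[0,0.043,-0.193],[0,0,3.2]],
    [[0,0.043,-0.193],[0,0,3.2]],
  ],
)

```text
time: 19.8
tool_pos: [0.4304, 0.2464, -0.0062]
tool_rot: [0.0, 0.668, 0.744, 0.0]
contact_force: [0.5, -0.5, 1.1]
gripper_width: 0.996
```

>>> drive_tool(
  series=[
    [[0,0,0],[0,0,0]],
    [[0,0,0],[0,0,0]],
    [[0,0,0],[0,0,0]],
    [[0,0,0],[0,0,0]],
    [[0,0,0],[0,0,0]],
    [[0,0,0],[0,0,0]],
    [[0,0,0],[0,0,0]],
  ],
  fingers=1,
)

```text
time: 20.5
tool_pos: [0.4303, 0.247, -0.0059]
tool_rot: [0.0, 0.668, 0.745, 0.001]
contact_force: [-0.8, -0.5, 4.6]
gripper_width: 0.211
```

>>> drive_tool(
  series=[
    [[0,0,0.02],[0,0,0]],
    [[0,0,0.05],[0,0,0]],
    [[0,0,0.09],[0,0,0]],
    [[0,0,0.13],[0,0,0]],
    [[0,0,0.14],[0,0,0]],
    [[0,0,0.14],[0,0,0]],
  ],
)

```text
time: 21.1
tool_pos: [0.4308, 0.2472, 0.1347]
tool_rot: [0.001, 0.668, 0.744, 0.002]
contact_force: [-0.5, 0.5, -0.2]
gripper_width: 0.211
```

```bash
python3 - <<'E'
from h import *
s=state();print(s["tool_pos"],s["tool_rot"])
f=grab_frame("wrist");crop("w",f,0,0,640,400,"o_w.png",1)
E
```

```text
[0.43075037 0.24715029 0.13473986] [0.00080262 0.6676337  0.74448787 0.0015543 ]
o_w.png scale 1 off 0 0
```

View pics/o_w.png

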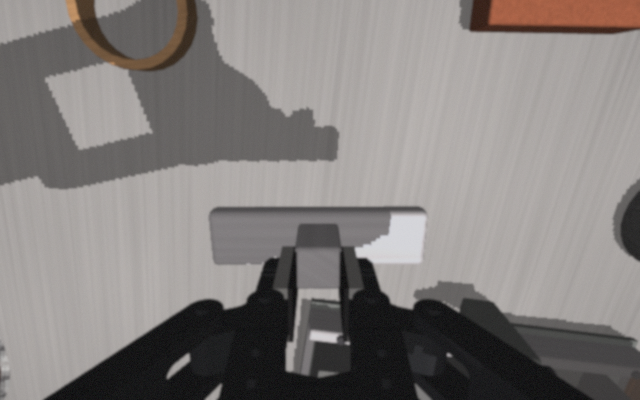

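>>> drive_tool(
  series=[
    [[0.01,-0.04,0],[0,0,-3]],
    [[0.025,-0.08,0],[0,0,-6]],
    [[0.045,-0.12,0],[0,0,-7.9]],
    [[0.07,-0.16,0],[0,0,-7.9]],
    [[0.099,-0.198,0],[0,0,-7.9]],
    [[0.099,-0.198,0],[0,0,-7.9]],
    [[0.099,-0.198,-0.03],[0,0,-7.9]],
    [[0.099,-0.198,-0.03],[0,0,-7.9]],
  ],
)

```text
time: 21.95
tool_pos: [0.5235, 0.0489, 0.0961]
tool_rot: [-0.005, 0.718, 0.696, -0.004]
contact_force: [-0.1, -0.3, -1.7]
gripper_width: 0.207
```

```bash
python3 - <<'E'
from h import *
s=state();print(s["tool_pos"],s["tool_rot"],s["gripper_width"])
f=grab_frame("wrist");crop("w",f,0,0,640,400,"p_w.png",1)
E
```

```text
[0.52347298 0.04889545 0.09611344] [-0.00493711  0.71754534  0.69648003 -0.00445935] 0.2072284941557457
p_w.png scale 1 off 0 0
```

View pics/p_w.png

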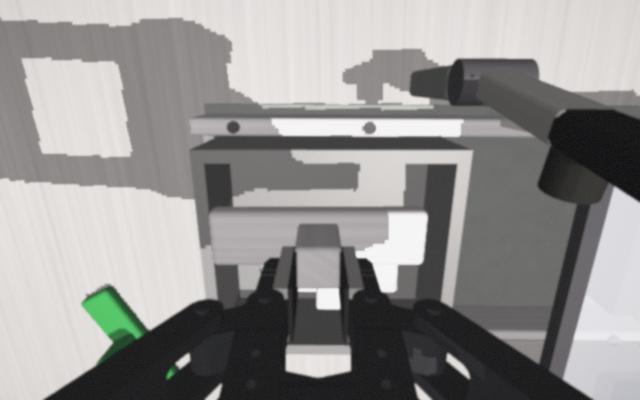

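>>> drive_tool(
  series=[
    [[0,0,0],[0,0,0]],
    [[0,0,-0.02],[0,0,0]],
    [[0,0,-0.045],[0,0,0]],
    [[0,0,-0.07],[0,0,0]],
    [[0,0,-0.085],[0,0,0]],
    [[0,0,-0.092],[0,0,0]],
    [[0,0,-0.094],[0,0,0]],
    [[0,0,-0.094],[0,0,0]],
  ],
)

```text
time: 22.8
tool_pos: [0.5295, 0.0488, 0.0102]
tool_rot: [0.0, 0.717, 0.697, 0.0]
contact_force: [0.1, -0.7, -1.0]
gripper_width: 0.213
```

>>> drive_tool(
  series=[
    [[0,0,-0.002],[0,0,0]],
    [[0,0,-0.002],[0,0,0]],
    [[0,0,-0.002],[0,0,0]],
    [[0,0,0],[0,0,0]],
    [[0,0,0.02],[0,0,0]],
    [[0,0,0.06],[0,0,0]],
    [[0,0,0.11],[0,0,0]],
    [[0,-0.03,0.15],[0,0,0]],
  ],
  fingers=-1,
)

```text
time: 23.6
tool_pos: [0.5292, 0.0204, 0.1624]
tool_rot: [0.001, 0.716, 0.698, 0.001]
contact_force: [1.8, -0.3, 0.4]
gripper_width: 0.999
```

>>> drive_tool(
  series=[
    [[0,-0.05,0],[0,0,0]],
    [[0,-0.09,0],[0,0,0]],
    [[0,-0.09,0],[0,0,0]],
    [[0,-0.09,0],[0,0,0]],
  ],
)

```text
time: 24.0
tool_pos: [0.5286, -0.0718, 0.1594]
tool_rot: [-0.0, 0.718, 0.696, 0.0]
contact_force: [-0.9, -0.6, 0.1]
gripper_width: 1.001
```

```bash
python3 - <<'E'
from h import *
s=state();print(s["tool_pos"],s["tool_rot"],s["gripper_width"])
f=grab_frame("wrist");crop("w",f,0,0,640,400,"q_w.png",1)
print(place_of("wrist","handle0"),place_of("wrist","box"))
f=grab_frame("scene");crop("w",f,0,0,640,400,"q_s.png",1)
print([(d["location"],d["confidence"]) for d in place_of("scene","handle0")])
f=grab_frame("top");crop("w",f,0,0,640,400,"q_t.png",1)
print([(d["location"],d["confidence"]) for d in place_of("top","handle0")])
E
```

```text
[ 0.52861542 -0.07178023  0.15944529] [-1.48706736e-04  7.18038377e-01  6.96003460e-01  2.23571787e-04] 1.0007853245149474
q_w.png scale 1 off 0 0
[{'location': [0.5277, -0.0205, 0.0072], 'confidence': 0.71}, {'location': [0.5256, 0.0527, 0.0144], 'confidence': 0.66}, {'location': [0.3449, -0.0909, 0.0028], 'confidence': 0.61}] [{'location': [0.528, 0.0154, 0.0088], 'confidence': 0.91}, {'location': [0.5255, -0.0213, 0.0083], 'confidence': 0.25}]
q_s.png scale 1 off 0 0
[([0.528, -0.0207, 0.0155], 0.8), ([0.5318, 0.0502, 0.0123], 0.64), ([0.5455, -0.5505, -0.0002], 0.63), ([0.3462, -0.0934, -0.004], 0.47)]
q_t.png scale 1 off 0 0
[([0.5276, 0.0476, 0.0164], 0.75), ([0.5455, -0.5534, 0.0001], 0.52), ([0.3437, -0.0966, 0.0011], 0.51), ([0.5227, -0.0243, 0.0148], 0.43)]
```

View pics/q_w.png

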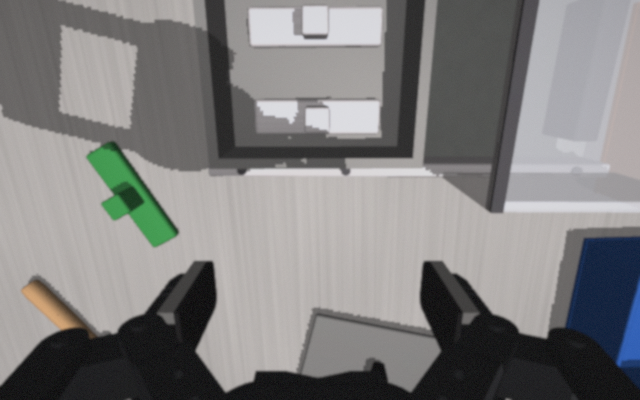

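View pics/q_s.png

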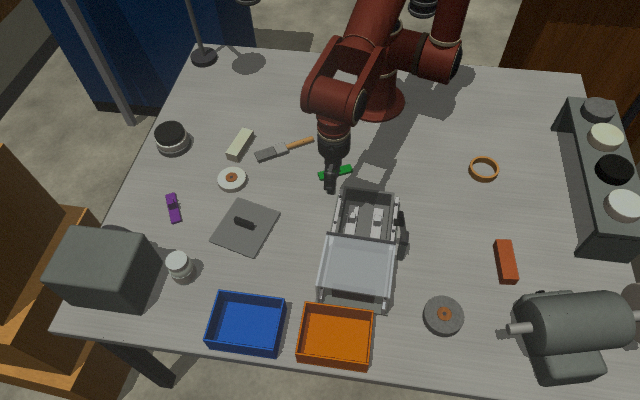

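View pics/q_t.png

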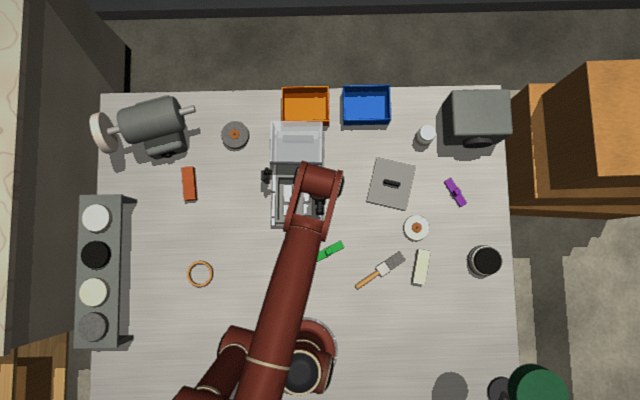

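>>> drive_tool(
  series=[
    [[0.01,-0.04,0.01],[0,0,-3]],
    [[0.02,-0.08,0.02],[0,0,-6]],
    [[0.03,-0.12,0.02],[0,0,-9]],
    [[0.035,-0.165,0.02],[0,0,-12]],
    [[0.04,-0.21,0.02],[0,0,-13.2]],
    [[0.045,-0.25,0.02],[0,0,-13.2]],
    [[0.05,-0.29,0.02],[0,0,-13.2]],
    [[0.05,-0.31,0.02],[0,0,-13.2]],
  ],
)

```text
time: 25.15
tool_pos: [0.5788, -0.3837, 0.1788]
tool_rot: [-0.0, 0.793, 0.609, -0.0]
contact_force: [0.1, 1.4, 0.5]
gripper_width: 0.997
```

>>> drive_tool(
  series=[
    [[0,0,0],[0,0,0]],
    [[0,0,0],[0,0,0]],
    [[0,0,0],[0,0,0]],
  ],
)

```text
time: 25.45
tool_pos: [0.579, -0.3796, 0.1793]
tool_rot: [-0.0, 0.792, 0.61, 0.0]
contact_force: [0.9, 0.2, 0.6]
gripper_width: 1.003
```

```bash
python3 - <<'E'
from h import *
s=state();print(s["tool_pos"],s["tool_rot"],s["gripper_width"])
f=grab_frame("wrist");crop("w",f,0,0,640,400,"r_w.png",1)
print(place_of("wrist","lid"),rect("wrist","lid",.014))
E
```

```text
[ 0.57895238 -0.37956582  0.1793021 ] [-3.11904043e-04  7.92186076e-01  6.10279530e-01  1.38707116e-04] 1.0030018839135735
r_w.png scale 1 off 0 0
[{'location': [0.5851, -0.3202, 0.0016], 'confidence': 0.58}] [(0.69, 582, -324, 146, 167, 75.2, 27341)]
```

View pics/r_w.png

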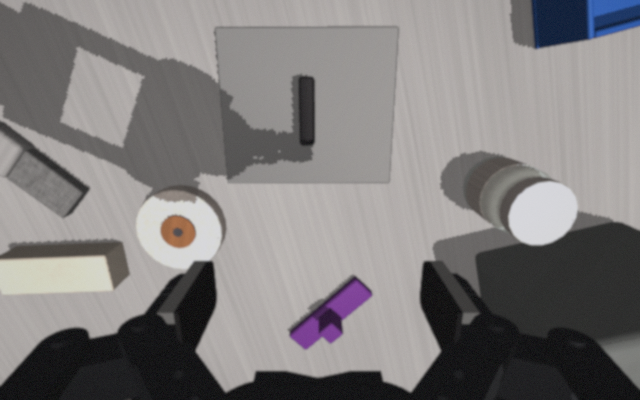

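```bash
python3 - <<'E'
from h import *
P=[w("wrist",u,v,.014) for u,v in[(216,27),(398,27),(390,182),(230,182)]]
print(np.mean(P,0),[np.linalg.norm(P[i]-P[(i+1)%4]) for i in range(4)],np.degrees(np.arctan2(*(P[1]-P[0])[[1,0]])),np.degrees(np.arctan2(*(P[2]-P[3])[[1,0]])))
print(w("wrist",307,110,.042))
T=np.array([.579,-.3796,0])
R=np.array([[.967,.2555],[-.2555,.967]]) # tool y dir, tool x dir
print(R.T)
E
```

```text
[ 0.58412264 -0.32415656  0.014     ] [np.float64(0.1624247591743004), np.float64(0.14323461890598604), np.float64(0.16245275658163424), np.float64(0.14314751931122213)] -14.830978005083146 -14.861583210109444
[ 0.5837419  -0.32266845  0.042     ]
[[ 0.967  -0.2555]
 [ 0.2555  0.967 ]]
```

>>> drive_tool(
  series=[
    [[0.006,0.04,-0.03],[0,0,0]],
    [[0.006,0.0605,-0.07],[0,0,0]],
    [[0.006,0.0605,-0.11],[0,0,0]],
    [[0.006,0.0605,-0.15],[0,0,0]],
    [[0.006,0.0605,-0.175],[0,0,0]],
    [[0.006,0.0605,-0.183],[0,0,0]],
    [[0.006,0.0605,-0.186],[0,0,0]],
    [[0.006,0.0605,-0.186],[0,0,0]],
  ],
)

```text
time: 26.4
tool_pos: [0.5857, -0.3212, -0.0052]
tool_rot: [0.001, 0.793, 0.61, 0.0]
contact_force: [0.4, -0.0, 0.2]
gripper_width: 1.002
```

>>> drive_tool(
  series=[
    [[0,0,0],[0,0,0]],
    [[0,0,0],[0,0,0]],
    [[0,0,0],[0,0,0]],
    [[0,0,0],[0,0,0]],
    [[0,0,0],[0,0,0]],
    [[0,0,0],[0,0,0]],
    [[0,0,0],[0,0,0]],
  ],
  fingers=1,
)

```text
time: 27.1
tool_pos: [0.585, -0.321, -0.0062]
tool_rot: [0.0, 0.793, 0.61, 0.0]
contact_force: [-0.3, 0.9, 3.1]
gripper_width: 0.138
```

>>> drive_tool(
  series=[
    [[0,0,0.015],[0,0,0]],
    [[0,0,0.04],[0,0,0]],
    [[0,0,0.07],[0,0,0]],
    [[0,0,0.1],[0,0,0]],
    [[0,0,0.13],[0,0,0]],
    [[0,0,0.14],[0,0,0]],
    [[0,0,0.14],[0,0,0]],
  ],
)

```text
time: 27.8
tool_pos: [0.5858, -0.3214, 0.1357]
tool_rot: [0.002, 0.793, 0.61, 0.001]
contact_force: [0.2, 0.8, -2.0]
gripper_width: 0.139
```

```bash
python3 - <<'E'
from h import *
s=state();print(s["tool_pos"],s["tool_rot"],s["gripper_width"])
f=grab_frame("wrist");crop("w",f,0,0,640,400,"s_w.png",1)
E
```

```text
[ 0.58575571 -0.32144871  0.13572842] [1.92436006e-03 7.92661629e-01 6.09658473e-01 6.20116272e-04] 0.13891209255227982
s_w.png scale 1 off 0 0
```

View pics/s_w.png

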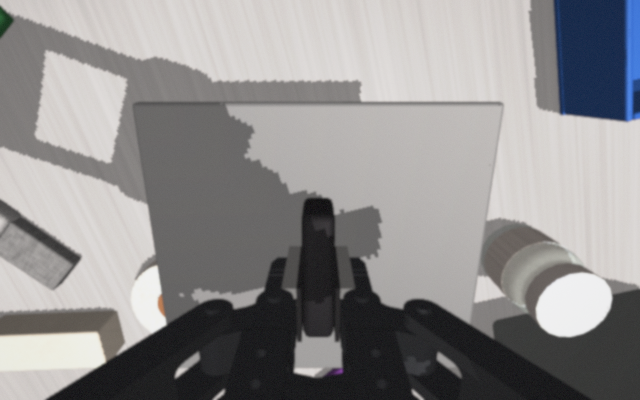

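```bash
python3 - <<'E'
from h import *
s=state();z=s["tool_pos"][2]+.0202
a=w("wrist",134,103,z);b=w("wrist",503,103,z);print(a,b,np.linalg.norm(a-b),np.degrees(np.arctan2(*(b-a)[[1,0]])))
m=(a+b)/2;q=s["tool_rot"];ax=2*np.arctan2(q[2],q[1]);tx=np.array([np.cos(ax),np.sin(ax)]);ty=np.array([np.sin(ax),-np.cos(ax)])
d=m[:2]-tx*.073-s["tool_pos"][:2];print("lid centre - tcp: tx",d@tx,"ty",d@ty)
E
```

```text
[ 0.52406183 -0.23241127  0.15351456] [ 0.68035459 -0.27410729  0.15351456] 0.1617590358459215 -14.93756027211848
lid centre - tcp: tx -0.0033022239629060582 ty -0.0003696824417630128
```

```bash
cat >> h.py <<'E'
from scipy.spatial.transform import Rotation as Ro
def cam_at(pos,q):
    s=state();R,t,f,cx,cy=cam("wrist")
    Rt=Ro.from_quat(np.roll(s["tool_rot"],-1)).as_matrix();C=-R.T@t
    rel=Rt.T@(C-s["tool_pos"]);Rrel=R@Rt
    Rt2=Ro.from_quat(np.roll(np.array(q),-1)).as_matrix()
    R2=Rrel@Rt2.T;C2=np.array(pos)+Rt2@rel
    return R2,-R2@C2,f,cx,cy
E
python3 - <<'E'
from h import *
im=cv2.imread("pics/q_w.png")[:,:,::-1];crop("w",im,190,0,450,190,"q2.png")
im=cv2.imread("pics/p_w.png")[:,:,::-1];crop("w",im,180,90,490,330,"p2.png")
E
```

```text
q2.png scale 3.076923076923077 off 190 0
p2.png scale 2.5 off 180 90
```

View pics/q2.png

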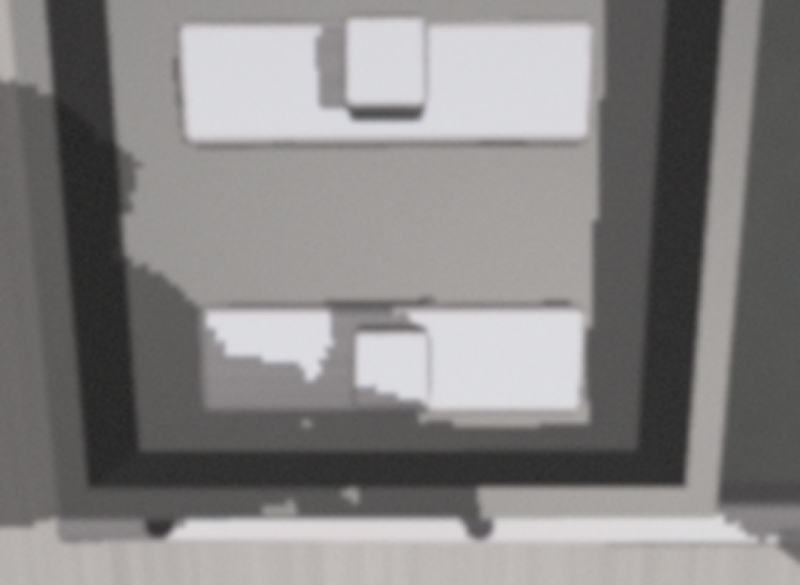

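View pics/p2.png

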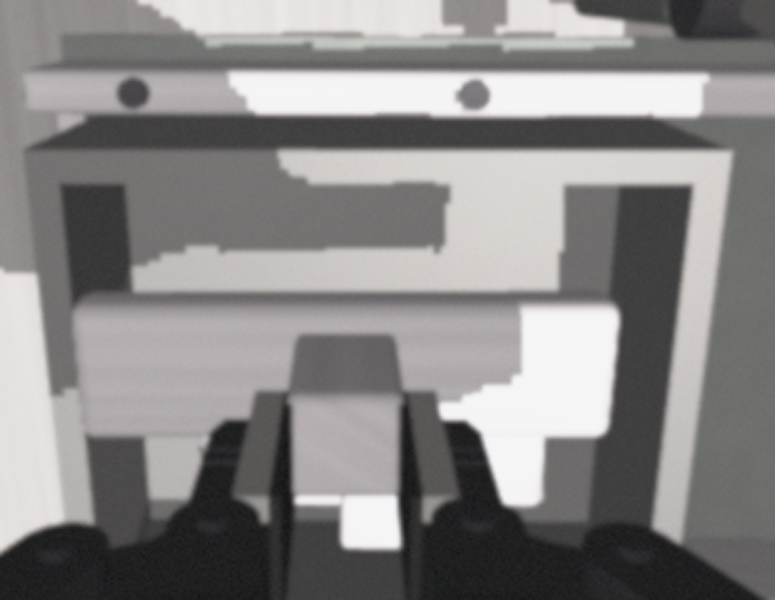

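```bash
python3 - <<'E'
from h import *
c=cam_at([0.52861542,-0.07178023,0.15944529],[-1.487e-04,7.18038377e-01,6.96003460e-01,2.2357e-04])
k=3.0769
for u,v in [(88,487),(686,485),(48,0),(722,0),(62,517),(718,517)]:print("q",w("",190+u/k,v/k,.072,c).round(4))
c=cam_at([0.52347298,0.04889545,0.09611344],[-0.00493711,0.71754534,0.69648003,-0.00445935])
for u,v in [(25,150),(732,150),(62,185),(692,185)]:print("p",w("",180+u/2.5,90+v/2.5,.072,c).round(4))
E
```

```text
q [ 0.4524 -0.0457  0.072 ]
q [ 0.6019 -0.05    0.072 ]
q [0.4564 0.0628 0.072 ]
q [0.6045 0.058  0.072 ]
q [ 0.445  -0.0531  0.072 ]
q [ 0.6103 -0.0585  0.072 ]
p [0.4489 0.0922 0.072 ]
p [0.6135 0.0875 0.072 ]
p [0.4565 0.0837 0.072 ]
p [0.605  0.0795 0.072 ]
```

>>> drive_tool(
  series=[
    [[-0.02,0.02,0.01],[0,0,2]],
    [[-0.04,0.05,0.01],[0,0,4]],
    [[-0.056,0.09,0.01],[0,0,7]],
    [[-0.056,0.135,0.01],[0,0,10]],
    [[-0.056,0.18,0.01],[0,0,13.2]],
    [[-0.056,0.22,0.01],[0,0,13.2]],
    [[-0.056,0.26,0.01],[0,0,13.2]],
    [[-0.056,0.3,0.01],[0,0,13.2]],
  ],
)

```text
time: 28.65
tool_pos: [0.5267, -0.0189, 0.1403]
tool_rot: [-0.002, 0.717, 0.697, -0.001]
contact_force: [0.3, 0.4, -0.6]
gripper_width: 0.139
```

>>> drive_tool(
  series=[
    [[0,0.025,0],[0,0,0]],
    [[0,0.041,0],[0,0,0]],
    [[0,0.041,0],[0,0,0]],
    [[0,0.041,-0.02],[0,0,0]],
    [[0,0.041,-0.04],[0,0,0]],
    [[0,0.041,-0.04],[0,0,0]],
    [[0,0.041,-0.04],[0,0,0]],
  ],
)

```text
time: 29.35
tool_pos: [0.5278, 0.0196, 0.1021]
tool_rot: [-0.001, 0.718, 0.696, -0.001]
contact_force: [-0.8, -0.2, -2.4]
gripper_width: 0.139
```

```bash
python3 - <<'E'
from h import *
s=state();print(s["tool_pos"],s["tool_rot"],s["gripper_width"])
f=grab_frame("wrist");crop("w",f,0,0,640,400,"t_w.png",1)
z=s["tool_pos"][2]+.0185
E
```

```text
[0.52778371 0.01957646 0.10205985] [-0.00100703  0.71765605  0.69639633 -0.00096846] 0.13853560643883914
t_w.png scale 1 off 0 0
```

View pics/t_w.png

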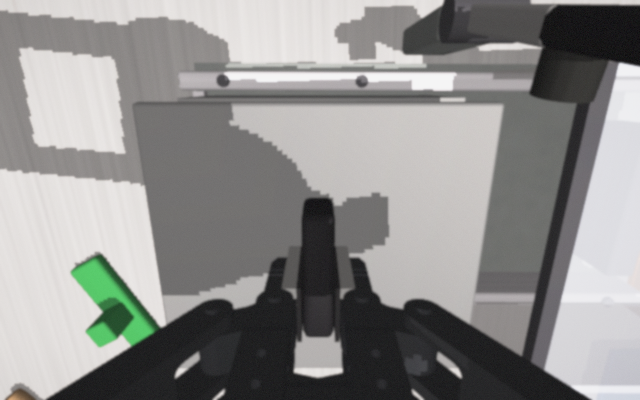

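>>> drive_tool(
  series=[
    [[0.001,0.0005,-0.01],[0,0,0]],
    [[0.001,0.0005,-0.02],[0,0,0]],
    [[0.001,0.0005,-0.028],[0,0,0]],
    [[0.001,0.0005,-0.034],[0,0,0]],
    [[0.001,0.0005,-0.038],[0,0,0]],
    [[0.001,0.0005,-0.041],[0,0,0]],
    [[0.001,0.0005,-0.041],[0,0,0]],
  ],
)

```text
time: 30.1
tool_pos: [0.5294, 0.0208, 0.0618]
tool_rot: [-0.0, 0.717, 0.697, -0.0]
contact_force: [0.6, 0.4, -1.3]
gripper_width: 0.14
```

>>> drive_tool(
  series=[
    [[0,0,-0.002],[0,0,0]],
    [[0,0,-0.004],[0,0,0]],
    [[0,0,-0.004],[0,0,0]],
  ],
)

```text
time: 30.4
tool_pos: [0.5296, 0.0207, 0.0581]
tool_rot: [-0.0, 0.717, 0.697, -0.0]
contact_force: [0.3, -0.3, -1.4]
gripper_width: 0.142
```

>>> drive_tool(
  series=[
    [[0,0,-0.001],[0,0,0]],
    [[0,0,-0.002],[0,0,0]],
    [[0,0,-0.002],[0,0,0]],
  ],
)

```text
time: 30.7
tool_pos: [0.5299, 0.0207, 0.0578]
tool_rot: [-0.0, 0.717, 0.697, -0.0]
contact_force: [-4.2, -0.6, 5.9]
gripper_width: 0.139
```

Seated contact at the expected height. Release and look.

>>> drive_tool(
  series=[
    [[0,0,0],[0,0,0]],
    [[0,0,0],[0,0,0]],
    [[0,0,0],[0,0,0]],
    [[0,0,0],[0,0,0]],
    [[0,0,0.03],[0,0,0]],
    [[0,-0.02,0.07],[0,0,0]],
    [[-0.02,-0.06,0.11],[0,0,0]],
    [[-0.04,-0.09,0.13],[0,0,0]],
  ],
  fingers=-1,
)

```text
time: 31.5
tool_pos: [0.4909, -0.0693, 0.1884]
tool_rot: [0.001, 0.717, 0.697, 0.001]
contact_force: [0.8, -0.9, -0.5]
gripper_width: 0.999
```

>>> drive_tool(
  series=[
    [[0,0,0],[0,0,0]],
    [[0,0,0],[0,0,0]],
  ],
)

```text
time: 31.7
tool_pos: [0.4904, -0.0692, 0.1865]
tool_rot: [0.001, 0.718, 0.696, 0.001]
contact_force: [-0.3, -0.2, -0.2]
gripper_width: 1.002
```

```bash
python3 - <<'E'
from h import *
s=state();print(s["tool_pos"],s["tool_rot"],s["gripper_width"])
f=grab_frame("wrist");crop("w",f,0,0,640,400,"u_w.png",1)
print(place_of("wrist","lid"),rect("wrist","lid",.078))
f=grab_frame("scene");crop("w",f,290,150,470,310,"u_s.png")
print([(d["location"],d["confidence"]) for d in place_of("scene","lid")])
print([(d["location"],d["confidence"]) for d in place_of("scene","handle0")])
E
```

```text
[ 0.49040825 -0.06919257  0.18652666] [7.32834372e-04 7.18012909e-01 6.96029078e-01 6.69703299e-04] 1.0023623763900495
u_w.png scale 1 off 0 0
[{'location': [0.5297, 0.0222, 0.0653], 'confidence': 0.86}] [(0.76, 527, 7, 121, 164, 88.3, 34560)]
u_s.png scale 3.75 off 290 150
[([0.5321, 0.0181, 0.0653], 0.87)]
[([0.3482, -0.0955, -0.0026], 0.71), ([0.7418, 0.0121, 0.0088], 0.68), ([0.5416, -0.5514, -0.0001], 0.56)]
```

View pics/u_w.png

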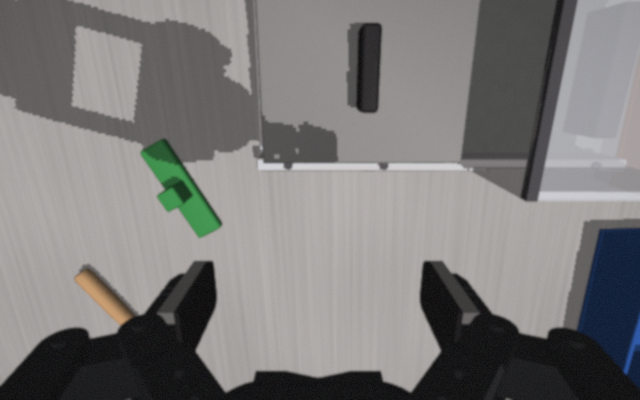

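View pics/u_s.png

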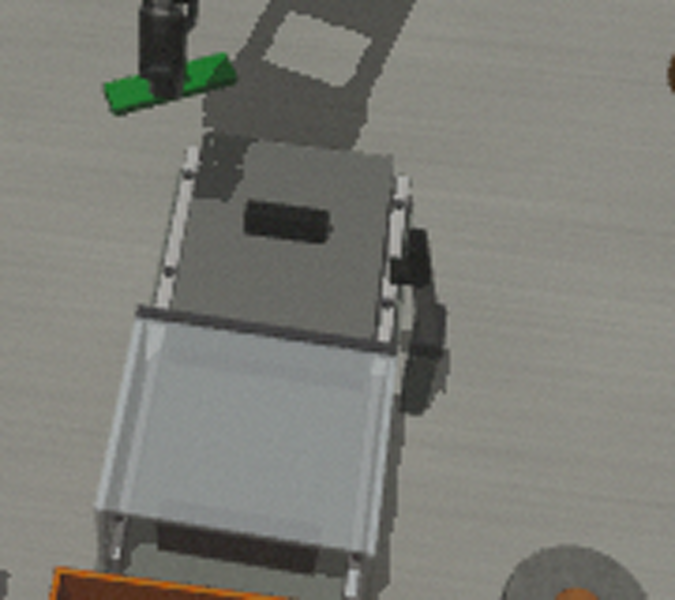

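>>> drive_tool(
  series=[
    [[-0.01,0.01,0.01],[0,0,-8.5]],
    [[-0.02,0.02,0.01],[0,0,-17]],
    [[-0.04,0.04,0.01],[0,0,-25.5]],
    [[-0.05,0.06,0.01],[0,0,-34]],
    [[-0.07,0.08,0.01],[0,0,-42.5]],
    [[-0.09,0.089,0],[0,0,-51]],
    [[-0.095,0.089,0],[0,0,-59.5]],
    [[-0.095,0.089,0],[0,0,-68]],
  ],
  fingers=1,
)

```text
time: 32.8
tool_pos: [0.3942, 0.0214, 0.1848]
tool_rot: [-0.0, 0.985, 0.174, -0.001]
contact_force: [-0.4, 1.2, 0.7]
gripper_width: -0.001
```

>>> drive_tool(
  series=[
    [[0,0,-0.02],[0,0,-8]],
    [[0,0,-0.05],[0,0,-16]],
    [[0,0,-0.08],[0,0,-21.8]],
    [[0,0,-0.11],[0,0,-21.8]],
    [[0,0,-0.14],[0,0,-21.8]],
    [[0,0,-0.16],[0,0,-21.8]],
    [[0,0,-0.178],[0,0,-21.8]],
    [[0,0,-0.178],[0,0,-21.8]],
  ],
)

```text
time: 33.6
tool_pos: [0.3921, 0.0213, 0.0045]
tool_rot: [-0.0, 1.0, -0.012, -0.004]
contact_force: [0.2, 0.3, 0.2]
gripper_width: 0.0
```

```bash
python3 - <<'E'
from h import *
s=state();print(s["tool_pos"],s["tool_rot"],s["gripper_width"],s["joint_pos"])
f=grab_frame("wrist");crop("w",f,0,0,640,400,"v_w.png",1)
E
```

```text
[0.39206855 0.02128292 0.00453543] [-4.79549703e-04  9.99916543e-01 -1.23886079e-02 -3.63299943e-03] 0.0001578546364658817 [-1.35933605e-01 -3.37131053e-01  2.29410264e+00  6.06998797e-05
  1.19194989e+00  1.45961808e+00]
v_w.png scale 1 off 0 0
```

View pics/v_w.png

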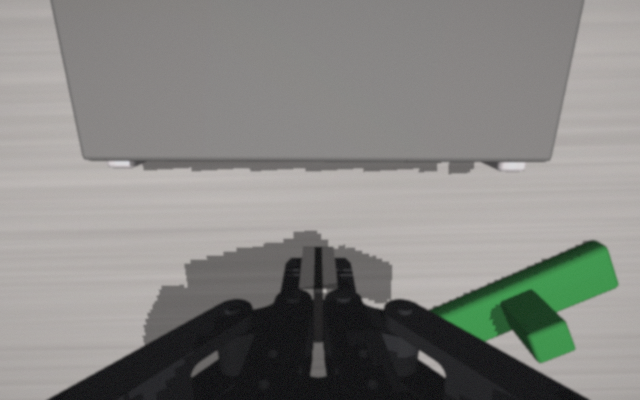

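>>> drive_tool(
  series=[
    [[0.01,0,0.004],[0,0,0]],
    [[0.02,0,0.004],[0,0,0]],
    [[0.03,-0.001,0.004],[0,0,0]],
    [[0.04,-0.001,0.004],[0,0,0]],
    [[0.045,-0.001,0.004],[0,0,0]],
    [[0.05,-0.0015,0.004],[0,0,0]],
    [[0.055,-0.0015,0.004],[0,0,0]],
    [[0.06,-0.002,0.004],[0,0,0]],
  ],
)

```text
time: 34.45
tool_pos: [0.4535, 0.0187, 0.0118]
tool_rot: [-0.0, 1.0, -0.013, -0.003]
contact_force: [-10.6, 0.4, 7.3]
gripper_width: -0.0
```

>>> drive_tool(
  series=[
    [[0.008,0,0],[0,0,0]],
    [[0.016,-0.0005,0],[0,0,0]],
    [[0.024,-0.0005,0],[0,0,0]],
    [[0.032,-0.001,0],[0,0,0]],
    [[0.04,-0.001,0],[0,0,0]],
    [[0.048,-0.0015,0],[0,0,0]],
    [[0.056,-0.0015,0],[0,0,0]],
    [[0.064,-0.002,0],[0,0,0]],
  ],
)

```text
time: 35.25
tool_pos: [0.5176, 0.0167, 0.0117]
tool_rot: [-0.0, 1.0, -0.013, -0.003]
contact_force: [-10.2, 0.7, 7.8]
gripper_width: -0.0
```

```bash
python3 - <<'E'
from h import *
f=grab_frame("wrist");crop("w",f,0,0,640,400,"x_w.png",1)
f=grab_frame("scene");crop("w",f,290,130,470,310,"x_s.png")
print(place_of("scene","stop"),place_of("scene","lid"))
E
```

```text
x_w.png scale 1 off 0 0
x_s.png scale 3.3333333333333335 off 290 130
[{'location': [0.7407, 0.0143, 0.0085], 'confidence': 0.76}, {'location': [0.612, 0.1216, 0.096], 'confidence': 0.5}] [{'location': [0.6132, 0.0191, 0.0639], 'confidence': 0.93}, {'location': [0.652, 0.0092, 0.0003], 'confidence': 0.22}]
```

View pics/x_w.png

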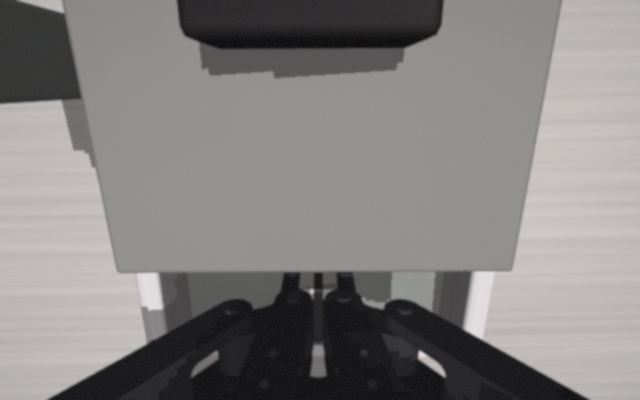

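View pics/x_s.png

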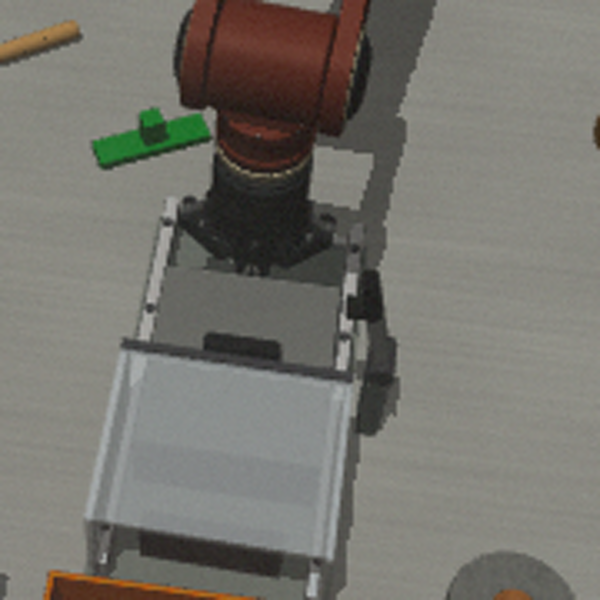

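>>> drive_tool(
  series=[
    [[0.005,0,0],[0,0,0]],
    [[0.01,0,0],[0,0,0]],
    [[0.015,-0.0005,0],[0,0,0]],
    [[0.02,-0.0005,0],[0,0,0]],
    [[0.024,-0.0005,0],[0,0,0]],
    [[0.028,-0.001,0],[0,0,0]],
    [[0.032,-0.001,0],[0,0,0]],
  ],
)

```text
time: 36.15
tool_pos: [0.5492, 0.0156, 0.0116]
tool_rot: [-0.0, 1.0, -0.013, -0.003]
contact_force: [-8.7, -0.2, 6.6]
gripper_width: 0.001
```

>>> drive_tool(
  series=[
    [[0.002,0,0],[0,0,0]],
    [[0.004,0,0],[0,0,0]],
    [[0.006,0,0],[0,0,0]],
  ],
)

```text
time: 36.45
tool_pos: [0.5551, 0.0156, 0.0116]
tool_rot: [-0.0, 1.0, -0.013, -0.003]
contact_force: [-8.1, 0.5, 5.7]
gripper_width: -0.003
```

>>> drive_tool(
  series=[
    [[0.002,0,0],[0,0,0]],
    [[0.004,0,0],[0,0,0]],
  ],
)

```text
time: 36.65
tool_pos: [0.5591, 0.0156, 0.0116]
tool_rot: [-0.0, 1.0, -0.013, -0.003]
contact_force: [-8.7, 0.4, 6.5]
gripper_width: 0.003
```

>>> drive_tool(
  series=[
    [[0.002,0,0],[0,0,0]],
    [[0.004,0,0],[0,0,0]],
  ],
)

```text
time: 36.85
tool_pos: [0.5632, 0.0156, 0.0116]
tool_rot: [-0.0, 1.0, -0.013, -0.003]
contact_force: [-8.5, -0.1, 5.5]
gripper_width: -0.004
```

>>> drive_tool(
  series=[
    [[0.002,0,0],[0,0,0]],
    [[0.003,0,0],[0,0,0]],
  ],
)

```text
time: 37.05
tool_pos: [0.5628, 0.0156, 0.0116]
tool_rot: [0.0, 1.0, -0.013, -0.007]
contact_force: [-23.3, -0.7, 18.4]
gripper_width: 0.002
```

>>> drive_tool(
  series=[
    [[-0.02,0,0],[0,0,0]],
    [[-0.05,0,0.01],[0,0,0]],
    [[-0.06,0,0.05],[0,0,0]],
    [[-0.06,0,0.1],[0,0,0]],
    [[-0.06,0,0.15],[0,0,0]],
    [[-0.05,0,0.2],[0,0,0]],
    [[-0.04,0.02,0.24],[0,0,0]],
    [[-0.03,0.05,0.25],[0,0,0]],
  ],
)

```text
time: 37.85
tool_pos: [0.5418, 0.065, 0.2695]
tool_rot: [0.0, 1.0, -0.014, 0.006]
contact_force: [0.8, -0.1, -0.4]
gripper_width: 0.001
```

>>> drive_tool(
  series=[
    [[0.02,0.03,0],[0,0,0]],
    [[0.04,0.06,0],[0,0,0]],
    [[0.06,0.09,0],[0,0,0]],
    [[0.07,0.115,0],[0,0,0]],
    [[0.07,0.115,0],[0,0,0]],
    [[0.07,0.115,0],[0,0,0]],
  ],
)

```text
time: 38.45
tool_pos: [0.6083, 0.1806, 0.2615]
tool_rot: [0.0, 1.0, -0.012, 0.0]
contact_force: [0.1, -0.3, -0.2]
gripper_width: 0.004
```

```bash
python3 - <<'E'
from h import *
s=state();print(s["time"],s["tool_pos"],s["tool_rot"])
f=grab_frame("wrist");crop("w",f,0,0,640,400,"y_w.png",1)
f=grab_frame("scene");crop("w",f,290,130,470,310,"y_s.png")
for n in ("stop","lid","box","clamp_tip","clamp_hinge"):print(n,[(d["location"],d["confidence"]) for d in place_of("scene",n)])
E
```

```text
38.45 [0.60827549 0.18061138 0.26152643] [ 2.11197565e-04  9.99922357e-01 -1.24592540e-02  4.77444791e-05]
y_w.png scale 1 off 0 0
y_s.png scale 3.3333333333333335 off 290 130
stop [([0.742, 0.0119, 0.0068], 0.65)]
lid [([0.64, 0.0127, 0.122], 0.31)]
box []
clamp_tip [([0.6037, 0.1122, 0.1901], 0.57)]
clamp_hinge [([0.6086, 0.1234, 0.0943], 0.93)]
```

View pics/y_w.png

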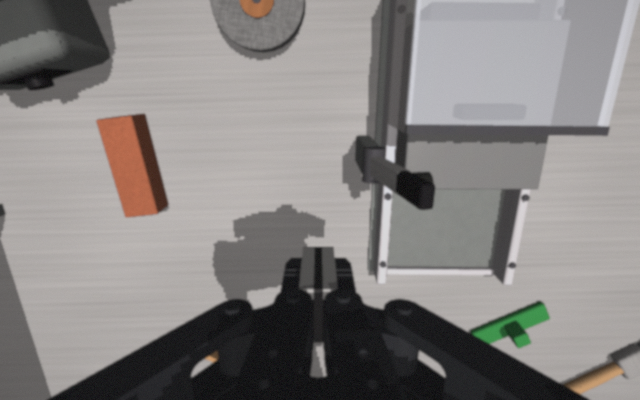

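View pics/y_s.png

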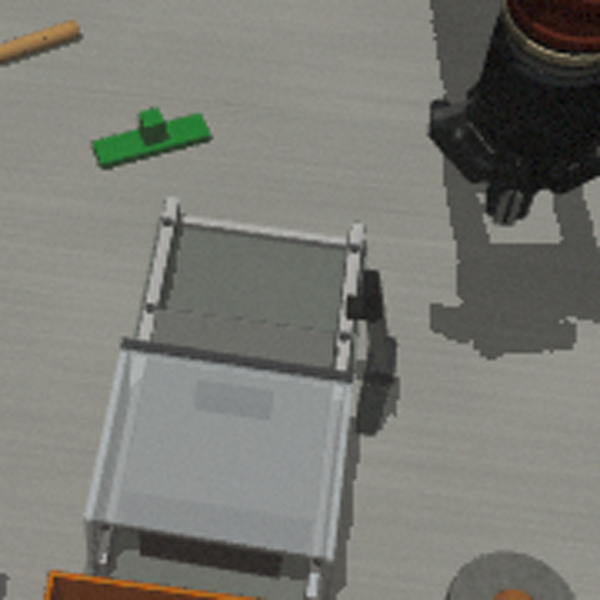

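>>> drive_tool(
  series=[
    [[-0.001,0,-0.04],[0,0,0]],
    [[-0.001,0,-0.08],[0,0,0]],
    [[-0.001,0,-0.107],[0,0,0]],
    [[-0.001,0,-0.107],[0,0,0]],
    [[-0.001,-0.015,-0.107],[0,0,0]],
    [[-0.001,-0.03,-0.107],[0,0,0]],
    [[-0.001,-0.04,-0.107],[0,0,0]],
    [[-0.001,-0.05,-0.108],[0,0,0]],
  ],
)

```text
time: 39.6
tool_pos: [0.6084, 0.129, 0.1561]
tool_rot: [-0.0, 1.0, -0.013, 0.002]
contact_force: [0.8, -0.1, 1.0]
gripper_width: 0.0
```

>>> drive_tool(
  series=[
    [[0,-0.01,-0.002],[0,0,0]],
    [[0,-0.02,-0.006],[0,0,0]],
    [[0,-0.03,-0.011],[0,0,0]],
    [[0,-0.04,-0.018],[0,0,0]],
    [[0,-0.04,-0.018],[0,0,0]],
  ],
)

```text
time: 40.1
tool_pos: [0.6062, 0.0891, 0.1339]
tool_rot: [0.0, 1.0, -0.014, -0.001]
contact_force: [0.3, -0.0, -0.6]
gripper_width: 0.004
```

```bash
python3 - <<'E'
from h import *
s=state();print(s["time"],s["tool_pos"],s["tool_rot"])
f=grab_frame("wrist");crop("w",f,0,0,640,400,"z_w.png",1)
f=grab_frame("scene");crop("w",f,290,130,470,310,"z_s.png")
for n in ("clamp_tip",):print(n,[(d["location"],d["confidence"]) for d in place_of("scene",n)])
E
```

```text
40.1 [0.60619803 0.0890596  0.13386016] [ 3.26153836e-04  9.99907541e-01 -1.35206273e-02 -1.41277703e-03]
z_w.png scale 1 off 0 0
z_s.png scale 3.3333333333333335 off 290 130
clamp_tip [([0.6072, 0.0751, 0.1768], 0.61)]
```

View pics/z_w.png

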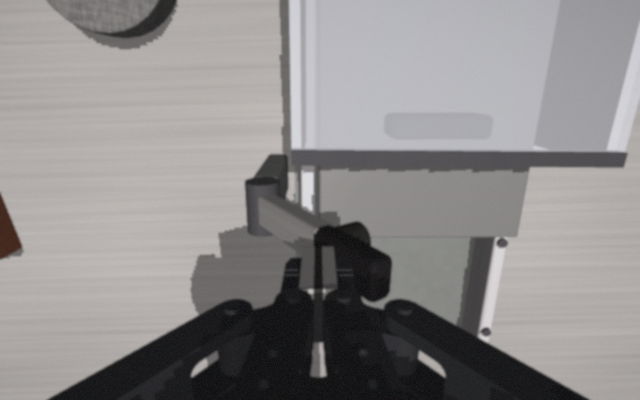

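View pics/z_s.png

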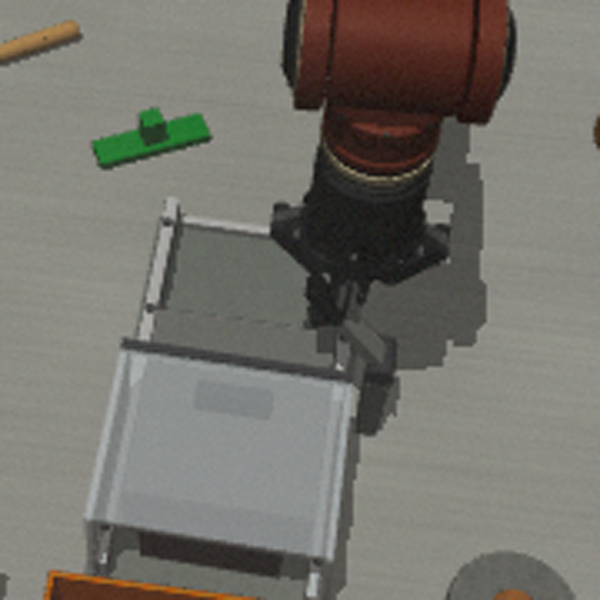

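>>> drive_tool(
  series=[
    [[0,-0.008,-0.008],[0,0,0]],
    [[0,-0.016,-0.017],[0,0,0]],
    [[0,-0.024,-0.027],[0,0,0]],
    [[0,-0.032,-0.037],[0,0,0]],
    [[0,-0.037,-0.043],[0,0,0]],
    [[0,-0.037,-0.043],[0,0,0]],
  ],
)

```text
time: 40.85
tool_pos: [0.6058, 0.0525, 0.0906]
tool_rot: [0.0, 1.0, -0.013, -0.002]
contact_force: [-0.8, 0.4, -0.1]
gripper_width: 0.004
```

>>> drive_tool(
  series=[
    [[0,-0.003,-0.003],[0,0,0]],
    [[0,-0.004,-0.006],[0,0,0]],
    [[0,-0.004,-0.008],[0,0,0]],
    [[0,-0.004,-0.008],[0,0,0]],
  ],
)

```text
time: 41.25
tool_pos: [0.6072, 0.0494, 0.0847]
tool_rot: [0.0, 1.0, -0.013, 0.0]
contact_force: [-0.1, 0.7, -0.6]
gripper_width: 0.0
```

```bash
python3 - <<'E'
from h import *
f=grab_frame("scene");crop("w",f,290,130,470,310,"aa_s.png")
for n in ("clamp_tip","lid"):print(n,[(d["location"],d["confidence"]) for d in place_of("scene",n)])
E
```

```text
aa_s.png scale 3.3333333333333335 off 290 130
clamp_tip [([0.6027, 0.0304, 0.1221], 0.76)]
lid []
```

View pics/aa_s.png

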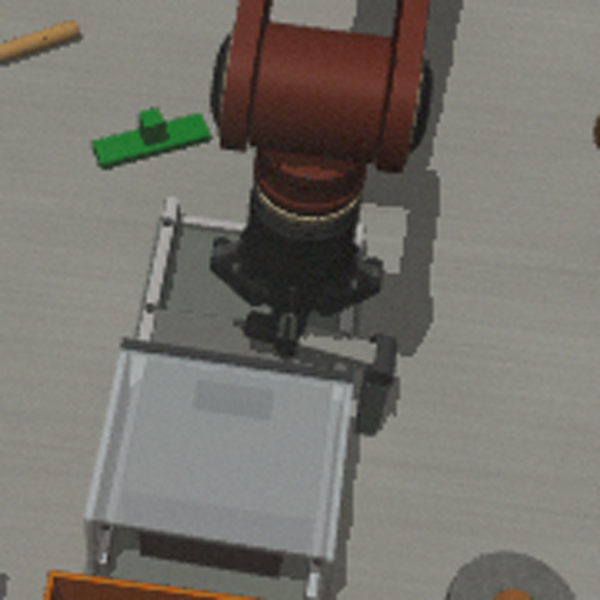

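Continue pressing down gently until the force rises.

>>> drive_tool(
  series=[
    [[0,-0.005,-0.002],[0,0,0]],
    [[0,-0.01,-0.004],[0,0,0]],
    [[0,-0.01,-0.006],[0,0,0]],
    [[0,-0.01,-0.006],[0,0,0]],
  ],
)

```text
time: 41.8
tool_pos: [0.607, 0.0389, 0.0784]
tool_rot: [0.0, 1.0, -0.013, -0.0]
contact_force: [-0.8, -0.3, -0.1]
gripper_width: 0.001
```

>>> drive_tool(
  series=[
    [[0,0,-0.002],[0,0,0]],
    [[0,0,-0.003],[0,0,0]],
    [[0,0,-0.003],[0,0,0]],
  ],
)

```text
time: 42.1
tool_pos: [0.6071, 0.0395, 0.0756]
tool_rot: [-0.0, 1.0, -0.013, -0.0]
contact_force: [-0.1, -0.6, -0.4]
gripper_width: 0.001
```

>>> drive_tool(
  series=[
    [[0,0,-0.001],[0,0,0]],
    [[0,0,-0.002],[0,0,0]],
    [[0,0,-0.002],[0,0,0]],
  ],
)

```text
time: 42.4
tool_pos: [0.6071, 0.0395, 0.0736]
tool_rot: [-0.0, 1.0, -0.013, -0.0]
contact_force: [0.3, 0.2, -0.5]
gripper_width: 0.001
```

```bash
python3 - <<'E'
from h import *
f=grab_frame("wrist");crop("w",f,0,0,640,400,"ab_w.png",1)
f=grab_frame("scene");crop("w",f,290,130,470,310,"ab_s.png")
for n in ("clamp_tip","clamp_hinge"):print(n,[(d["location"],d["confidence"]) for d in place_of("scene",n)+place_of("wrist",n)])
E
```

```text
ab_w.png scale 1 off 0 0
ab_s.png scale 3.3333333333333335 off 290 130
clamp_tip [([0.6037, 0.0323, 0.1113], 0.52), ([0.6378, 0.0168, 0.1207], 0.29), ([0.6066, 0.031, 0.1102], 0.86)]
clamp_hinge [([0.6081, 0.1244, 0.0956], 0.68), ([0.6083, 0.1251, 0.0995], 0.91)]
```

View pics/ab_s.png

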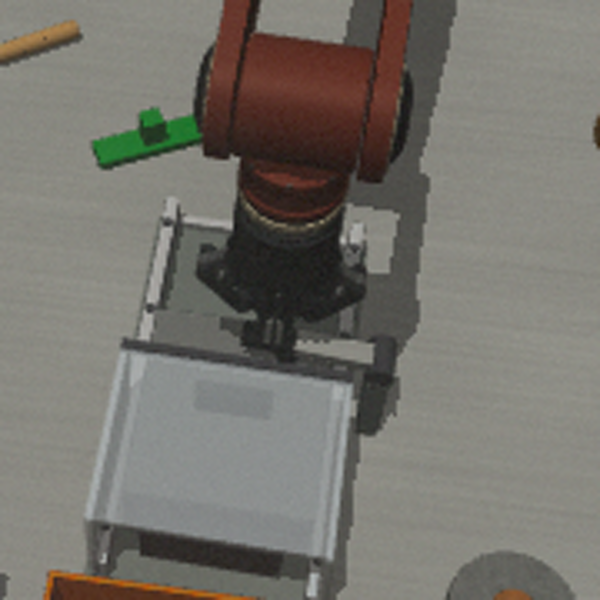

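View pics/ab_w.png

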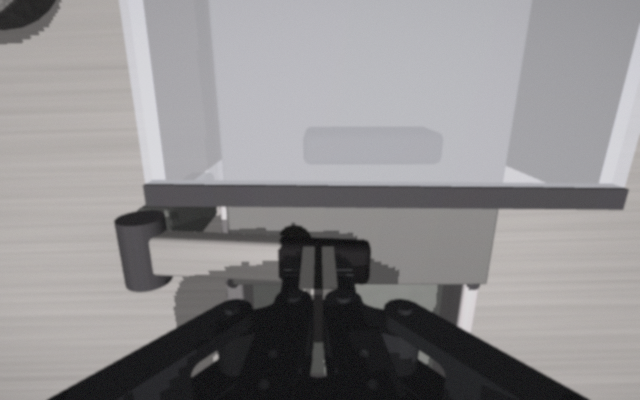

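>>> drive_tool(
  series=[
    [[0,0,-0.001],[0,0,0]],
    [[0,0,-0.002],[0,0,0]],
    [[0,0,-0.003],[0,0,0]],
    [[0,0,-0.003],[0,0,0]],
  ],
)

```text
time: 43.1
tool_pos: [0.6072, 0.0394, 0.0706]
tool_rot: [0.0, 1.0, -0.013, 0.0]
contact_force: [1.3, 1.1, 0.5]
gripper_width: -0.001
```

>>> drive_tool(
  series=[
    [[0,0,-0.001],[0,0,0]],
    [[0,0,-0.002],[0,0,0]],
    [[0,0,-0.003],[0,0,0]],
    [[0,0,-0.003],[0,0,0]],
  ],
)

```text
time: 43.5
tool_pos: [0.6072, 0.0395, 0.0676]
tool_rot: [-0.0, 1.0, -0.013, 0.0]
contact_force: [-0.7, 0.4, -0.5]
gripper_width: -0.003
```

>>> drive_tool(
  series=[
    [[0,0,-0.001],[0,0,0]],
    [[0,0,-0.002],[0,0,0]],
    [[0,0,-0.002],[0,0,0]],
  ],
)

```text
time: 43.8
tool_pos: [0.6072, 0.0394, 0.0661]
tool_rot: [0.0, 1.0, -0.013, 0.0]
contact_force: [-0.7, -1.4, 2.3]
gripper_width: -0.0
```

>>> drive_tool(
  series=[
    [[0,0,-0.001],[0,0,0]],
    [[0,0,-0.001],[0,0,0]],
  ],
)

```text
time: 44.0
tool_pos: [0.6073, 0.0394, 0.066]
tool_rot: [0.0, 1.0, -0.013, -0.0]
contact_force: [-4.3, -1.8, 8.1]
gripper_width: 0.001
```

>>> drive_tool(
  series=[
    [[0,0,-0.001],[0,0,0]],
    [[0,0,-0.001],[0,0,0]],
  ],
)

```text
time: 44.2
tool_pos: [0.6073, 0.0394, 0.066]
tool_rot: [0.0, 1.0, -0.013, -0.0]
contact_force: [-6.8, -0.7, 11.5]
gripper_width: 0.003
```

```bash
python3 - <<'E'
from h import *
f=grab_frame("wrist");crop("w",f,0,0,640,400,"ac_w.png",1)
f=grab_frame("scene");crop("w",f,290,130,470,310,"ac_s.png")
for n in ("clamp_tip","clamp_hinge"):print(n,[(d["location"],d["confidence"]) for d in place_of("scene",n)+place_of("wrist",n)])
E
```

```text
ac_w.png scale 1 off 0 0
ac_s.png scale 3.3333333333333335 off 290 130
clamp_tip [([0.602, 0.0287, 0.1032], 0.5), ([0.6076, 0.0307, 0.1051], 0.68)]
clamp_hinge [([0.6082, 0.1278, 0.0953], 0.6), ([0.613, 0.1247, 0.1], 0.58)]
```

View pics/ac_s.png

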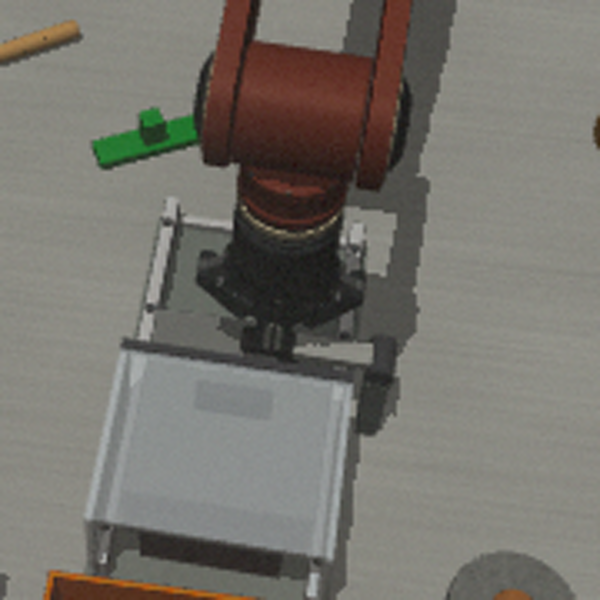

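View pics/ac_w.png

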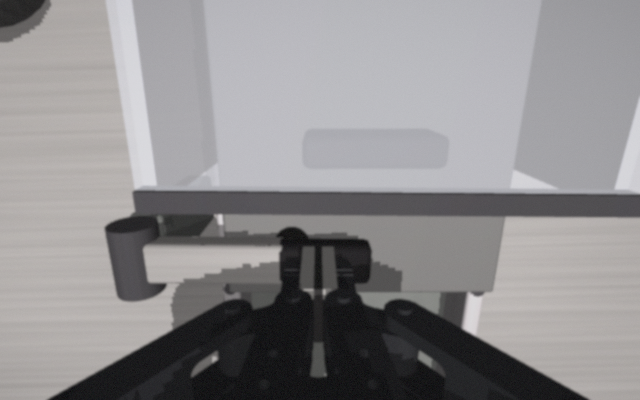

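>>> drive_tool(
  series=[
    [[0,0,0.005],[0,0,0]],
    [[0,0,0.02],[0,0,0]],
    [[0,0,0.05],[0,0,0]],
    [[-0.02,0,0.09],[0,0,0]],
    [[-0.06,-0.02,0.13],[0,0,0]],
    [[-0.1,-0.05,0.15],[0,0,0]],
    [[-0.14,-0.08,0.15],[0,0,0]],
    [[-0.14,-0.08,0.15],[0,0,0]],
  ],
)

```text
time: 45.3
tool_pos: [0.4655, -0.0421, 0.2159]
tool_rot: [0.001, 1.0, -0.014, 0.002]
contact_force: [0.7, -0.4, -0.3]
gripper_width: -0.003
```

>>> drive_tool(
  series=[
    [[0,-0.04,0],[0,0,0]],
    [[0,-0.08,0],[0,0,0]],
    [[0,-0.08,0],[0,0,0]],
  ],
)

```text
time: 45.6
tool_pos: [0.4671, -0.1237, 0.214]
tool_rot: [0.001, 1.0, -0.015, 0.0]
contact_force: [0.1, 0.8, 0.5]
gripper_width: -0.001
```

```bash
python3 - <<'E'
from h import *
f=grab_frame("wrist");crop("w",f,0,0,640,400,"ad_w.png",1)
f=grab_frame("scene");crop("w",f,290,130,470,310,"ad_s.png")
g=grab_frame("top");crop("w",g,220,80,400,260,"ad_t.png")
for c in ("scene","top","wrist"):
  for n in ("clamp_tip","clamp_hinge","stop","box","lid","handle0"):print(c,n,[([round(float(v),4) for v in d["location"]],d["confidence"]) for d in place_of(c,n)])
print(state()["time"])
E
```

```text
ad_w.png scale 1 off 0 0
ad_s.png scale 3.3333333333333335 off 290 130
ad_t.png scale 3.3333333333333335 off 220 80
scene clamp_tip [([0.6012, 0.0281, 0.1029], 0.54)]
scene clamp_hinge [([0.6096, 0.1257, 0.0974], 0.64)]
scene stop [([0.7455, 0.0104, 0.0081], 0.71)]
scene box []
scene lid []
scene handle0 [([0.3488, -0.0931, -0.0032], 0.85), ([0.5445, -0.5512, -0.0005], 0.55)]
top clamp_tip [([0.6037, 0.029, 0.1017], 0.44)]
top clamp_hinge [([0.6093, 0.1217, 0.0976], 0.62)]
top stop [([0.6396, 0.0156, 0.1211], 0.59)]
top box []
top lid [([0.6589, 0.0167, 0.0612], 0.57)]
top handle0 [([0.546, -0.5538, -0.0001], 0.71), ([0.3406, -0.0945, -0.0011], 0.43)]
wrist clamp_tip [([0.6079, 0.0294, 0.1037], 0.69)]
wrist clamp_hinge []
wrist stop []
wrist box []
wrist lid []
wrist handle0 [([0.3421, -0.0913, -0.0008], 0.84)]
46.65
```

View pics/ad_s.png

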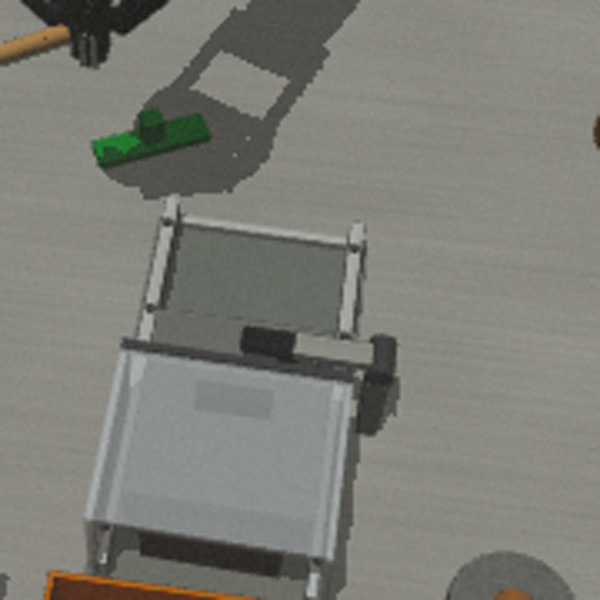

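View pics/ad_w.png

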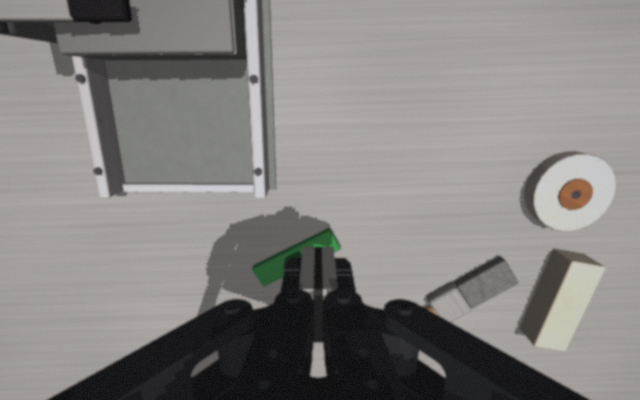

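View pics/ad_t.png

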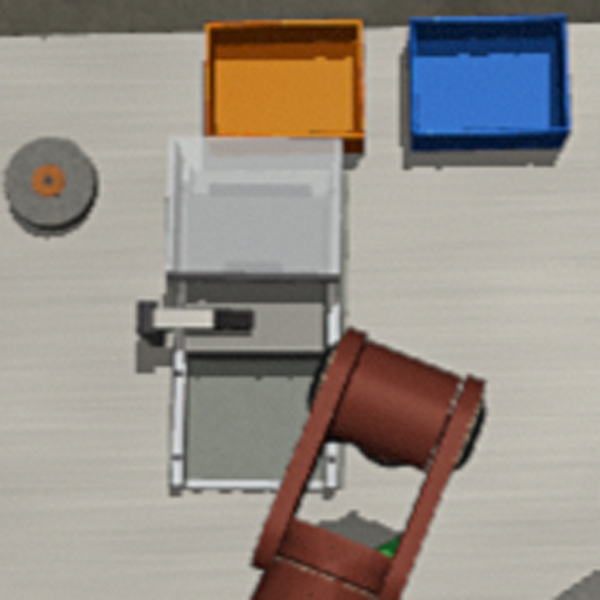

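```bash
python3 -c "
from plant import *
print(job_done(),state()['time'],state()['contact_force'])"
```

```text
the job is handed in; nothing more can be done
the job is handed in; nothing more can be done
```

I drew the box out clear of the guard, put the two aluminium T-handles in it, fitted the lid and slid the box back to the stop. I then swung the clamp down and handed the job in at about 47 s. Those two handles were the only aluminium ones on the bench; I left the green and purple look-alikes alone.

**Last checks:**
- **Handles:** both were seen standing in the box before the lid went on.
- **Lid:** it met resistance at the seated height and looked level in the picture. Its last measured origin was x = 0.659 m.
- **Stop:** the push force jumped from about 8.5 N to 23 N, so the box had met the stop. Networks put the stop at about x = 0.7425 m, so the lid sits 83.5 mm before it (83 mm expected). The box itself, under the lid and guard, was not seen.
- **Clamp:** I pressed until it stopped moving, at about 11 N. After I let go, the networks put its tip at 0.102 to 0.104 m above the bench (0.104 m when level).
- **Robot:** the arm stood clear, and the last force reading before handing in was about zero.

**What disagreed:**
- **Tool height:** the closed fingertips are about 24 mm higher than the reported tool position. I found this when the first pinch on the box wall closed on nothing, and corrected for it after touching the channel floor.
- **Clamp press:** the clamp stopped the fingers with the reported position about 38 mm below the arm's face, where 24 mm was expected. I did not explain the difference and judged the clamp by its measured tip height and the resistance.

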